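# Make up a sanding drum and lock it with its screw cap

### The arm

A 6-joint arm with a two-finger parallel gripper is mounted at the origin on the work surface. World frame = base frame: x ahead of the robot, y to its left, z up, the work surface at z = 0. Lengths are in m, angles in rad, forces in N, time in s.
With the tool pointing down it reaches from about 0.3 to 0.775 m from the base axis. Payload 14.6 kg.
Tool frame: the origin (TCP) lies between the finger pads; the fingertips stand ctrl.tip_reach ahead of it and the grasp point (between the pads) lies 2 mm behind it (ctrl.tip_reach is the distance from the TCP to the fingertips, in m); z points along the fingers, y is the line along which they close (so a half turn about z gives the same grasp; the last joint's range is limited). The gripper opens to 85 mm and grips with 20 to 120 N. Pads are 22 mm wide; open, the fingers measure 114 mm over their backs; the gripper's body (76 mm by 85 mm) begins 54 mm behind the grasp point. The pads swing forward as they close: fully open they stand 13 mm farther back than shut.
Start: joints at [1.097, 0.3, 1.521, -0, 1.321, -0.067], TCP at [0.218, 0.505, 0.248] pointing down, gripper open.
Joint ranges: [-3.03, 3.03], [-0.79, 2.21], [0.23, 2.52], [-1.04, 4.18], [0, 3.07], [-2.55, 2.55]. Speed limits (rad/s): [2.22, 2.22, 2.57, 3.14, 3.14, 3.14].

### API

Orientations are given as a unit quaternion [x, y, z, w].
In Python, from cell import ctrl gives the robot as it stands.
- The arm moves only by the tool step_arm, never from a script. Its argument "moves" is a list of rows, each a list of 2 entries, a list of its own where there are three numbers: the shift along the tool's x, y, z each as a share of 100 mm, from -1 to 1, then the turn, a rotation vector about the tool's x, y, z each as a share of 90 degrees, from -1 to 1. In form: [[[dx, dy, dz], [rx, ry, rz]], ...]. A call has 1 to 12 rows; each row shifts and turns the commanded pose from where the row before left it, along the tool's axes as they then stand; what a row does not reach is not made up. A row lasts 1/10 s, in which the tool goes at most 50 mm and 8.59 degrees, less where a joint would pass 70% of its speed; a pose out of reach is approached as far as the arm can. A call with a number of a shift or a turn outside -1 to 1 is refused whole. A call with a gripper value outside its range is refused whole. "hand" is the closure, from -1 (fully open) to 1 (shut), set as the call begins (left out, the last holds). The fingers move at their own pace and stop on an object; "newtons" is the grip in N (left out, the last holds). Time passes only in rows, so rows that do not move let the fingers close. It gives the time, the measured TCP pose, the force, the opening and the grip force at its end, in the units of the state.
- ctrl.get_state(): the state, without advancing time (a new reading comes with each control period).
- ctrl.grab_frame(name): name is "scene" or "top" or "wrist"; returns a dict with "img" (420x560x3 uint8, red, green, blue), "depth" (420x560 float32, m along the optical axis (not along the pixel's ray), 0 where there is no reading), "K" (3x3 intrinsics, pixels), "distortion" ([k1, k2, p1, p2, k3] as OpenCV has them; the pictures are not rectified), "extrinsics" (4x4, takes a point from camera to world coordinates). Camera axes: x right, y down, z forward; pixel columns grow to the right and rows downward; lengths in m; the calibration is good to about 2 mm. A picture is of the moment at which its call begins.
- ctrl.close_job(): hands the job in; it is judged then, once.
Trained networks look in the newest picture that a camera, given by its name, has taken for a name from the list of things; names that differ only in an ending like _2 or _b are one class to them, and where a whole thing is asked for, a point or a joint stands for the part that bears it (a point fixed in the world has none). Each returns a list of dicts, best first, with "p" (0 to 1); they miss things now and then, are a little off and sometimes report something else, mostly with a low value. They report only what shows in the picture. A call takes as long as a camera call. They do not tell look-alikes from the thing itself.
- ctrl.silhouettes(camera, label): "region" (420x560 bool, what is visible of it) and "pixel" ([column, row] in pixels, amid what is visible of it).
The state is a dict: "t": time; "qpos": joint angles; "dq": joint speeds; "effort": joint torques, N m; "tcp_pos": TCP position; "tcp_rot": TCP orientation; "wrist_force": force on the tool from outside, world axes, zero at the start; "moment": the same for the moment, N m; "gripper_width": finger opening in m; "grasp_force": force on a finger pad.
Only numpy, scipy, OpenCV 4.12 (cv2) and the standard library are available. Lean on these libraries where they do the work, as an engineer would, in place of code of your own. Each camera call takes 0.05 s, during which the arm holds its last target. There are 200 camera calls.

### The job

Lift the green cover off the steel mandrel and make up the sanding drum there in the grit (red or blue) of the ring that is already on it: slide every loose ring of that colour onto the mandrel and every loose ring of the other colour onto the wooden storage peg, all lying flat. Once the rings are sorted, set the yellow-handled cap on the mandrel's thread, turn it backward (anticlockwise) until it drops at the thread start, and screw it forward (clockwise) fully home. The green cover is to end upright over the top of the storage peg, above its rings, everything is let go, and the two rings already on the posts and the other things on the bench stay where they are.

Things in the scene. Friction and masses are not known exactly. Their poses are not given: they have to be found in the camera images.
- red0_c (a point): The red coarse abrasive ring that is already on a post at the start (on the mandrel or on the storage peg, it varies). Same size as the loose ones; leave it on. Point: its centre, half-way up.
- red1_c (a point): Loose red coarse abrasive ring 1 (may be absent): 64 mm across, 20 mm thick, plain hole 38 mm across, about 70 g, lying flat on the bench. Point: its centre, half-way up; z along its axis.
- red2_c (a point): Loose red coarse abrasive ring 2 (may be absent): 64 mm across, 20 mm thick, plain hole 38 mm across, about 70 g, lying flat on the bench. Point: its centre, half-way up; z along its axis.
- blue0_c (a point): The blue fine abrasive ring that is already on a post at the start (on the mandrel or on the storage peg, it varies). Same size as the loose ones; leave it on. Point: its centre, half-way up.
- blue1_c (a point): Loose blue fine abrasive ring 1 (may be absent): 64 mm across, 20 mm thick, plain hole 38 mm across, about 70 g, lying flat on the bench. Point: its centre, half-way up; z along its axis.
- blue2_c (a point): Loose blue fine abrasive ring 2 (may be absent): 64 mm across, 20 mm thick, plain hole 38 mm across, about 70 g, lying flat on the bench. Point: its centre, half-way up; z along its axis.
- mandrel_base (a point): Drum mandrel, fixed: grey base 120 x 120 mm, 25 mm high, with an upright steel post 31 mm across, plain for 59 mm, then 19 mm of thread (32 mm across), then a plain pilot. Point: on the post's axis on the top face of the base, where the lowest ring rests (ring centres come 10, 30, 50 mm above it).
- mandrel_top (a point): Centre of the mandrel's top end, 101 mm above mandrel_base. The top 23 mm is a plain pilot 22 mm across with a tapered end (16 mm), which guides the cap. Set on without engaging, the cap rests on the thread's humps with cap_c 5 to 12 mm above this point; dropped into a thread start, 2 to 3.5 mm above; screwed home, about 3 mm below it.
- mandrel_neck (a point): Point on the mandrel's axis, half-way up its thread. Three-start quick thread, clockwise (from above) screws down. From on top of the humps clockwise soon meets a stop; anticlockwise, within 120 degrees, the cap drops at a thread start and then goes no further back. From there 90 to 100 degrees clockwise takes it home to a dead stop. It turns freely and stays where left.
- peg_base (a point): Storage peg, fixed: pale wooden base 120 x 120 mm, 25 mm high, with a dark wooden post 31 mm across. Point: on the post's axis on the top face of the base, where the lowest ring rests.
- peg_top (a point): Centre of the top end of the storage peg, 67 mm above peg_base.
- cap_c (a point): Retaining cap, 69 mm high, 200 g, open side down: round aluminium body 58 mm across and 43 mm high, bore 24 mm, with a yellow grip bar on top. Point: on its axis, 34.5 mm above its underside; x along the bar, z up. Three lugs inside run in the mandrel's thread; where the thread starts lie is not known.
- cover_c (a point): Green plastic thread cover, 70 mm high, 70 g: sleeve 46 mm across and 46 mm high, open below, bore 37 mm across and 40 mm deep, with a round knob 28 mm across and 24 mm high on top. Starts over the mandrel's top. On the storage peg it rests on the peg's top end (cover_c 5 mm below peg_top) or on two or three rings (8 or 28 mm above). Point: its centre, half-way up.
- cap_bar (a point): Centre of the cap's yellow grip bar, 21.5 mm above cap_c: 60 mm long (along x), 20 mm wide (y), 26 mm high, standing on the cap's round body.
- block: Bystander, leave alone: cork sanding block with paper sole, 112 x 62 x 26 mm. Origin at its underside.
- brush: Bystander, leave alone: flat brush, about 180 mm long. Origin at its underside.
- driver: Bystander, leave alone: red-handled screwdriver, about 200 mm long. Origin at its underside.
- mallet: Bystander, leave alone: wooden-handled hammer, about 280 mm long. Origin at its underside.
- glue: Bystander, leave alone: yellow glue bottle, 170 mm high, 60 mm across. Origin at its underside.
- spray: Bystander, leave alone: copper-coloured spray can, 170 mm high, 60 mm across. Origin at its underside.
There are look-alikes about, which are no part of the job. What is shaped like the part that bears red1_c but purple or turquoise is not meant.

How it is judged:
On the way, in this order (a step that is already met when the one before it is completed fails the run):
1. the cover is off the mandrel (horizontal distance between cover_c and mandrel_top above 0.06 m), for 0.2 s.
2. every ring is flat on the post that holds its colour (((horizontal distance between each of red0_c, red1_c, red2_c and mandrel_base below 0.007 m and z of each of red0_c, red1_c, red2_c in the frame of mandrel_base below 0.056 m and angle between the z axis of each of red0_c, red1_c, red2_c and the z axis of mandrel_base, either way round below 0.12 rad and horizontal distance between each of blue0_c, blue1_c, blue2_c and peg_base below 0.007 m and z of each of blue0_c, blue1_c, blue2_c in the frame of peg_base below 0.056 m and angle between the z axis of each of blue0_c, blue1_c, blue2_c and the z axis of peg_base, either way round below 0.12 rad) or (horizontal distance between each of blue0_c, blue1_c, blue2_c and mandrel_base below 0.007 m and z of each of blue0_c, blue1_c, blue2_c in the frame of mandrel_base below 0.056 m and angle between the z axis of each of blue0_c, blue1_c, blue2_c and the z axis of mandrel_base, either way round below 0.12 rad and horizontal distance between each of red0_c, red1_c, red2_c and peg_base below 0.007 m and z of each of red0_c, red1_c, red2_c in the frame of peg_base below 0.056 m and angle between the z axis of each of red0_c, red1_c, red2_c and the z axis of peg_base, either way round below 0.12 rad))), for 0.2 s.
3. the cap has dropped into the thread start (horizontal distance between cap_c and mandrel_top below 0.004 m and angle between cap_c's own z axis and vertical below 0.08 rad and z of cap_c in the frame of mandrel_top below 0.0042 m), for 0.05 s.
4. the cap is screwed fully home (horizontal distance between cap_c and mandrel_top below 0.004 m and angle between cap_c's own z axis and vertical below 0.08 rad and z of cap_c in the frame of mandrel_top below -0.0015 m), for 0.2 s.
At the end, for the whole second after the job is handed in: Every ring flat on its post (7 mm, 7 degrees, at most third in the stack): the colour that began on the mandrel there, the other on the peg; cap upright on the mandrel, screwed to within about 1.5 mm of its lowest position; cover upright over the peg (7 mm); all at rest (all of step 4 and ((horizontal distance between each of red0_c, red1_c, red2_c and mandrel_base below 0.007 m and z of each of red0_c, red1_c, red2_c in the frame of mandrel_base below 0.056 m and angle between the z axis of each of red0_c, red1_c, red2_c and the z axis of mandrel_base, either way round below 0.12 rad and horizontal distance between each of blue0_c, blue1_c, blue2_c and peg_base below 0.007 m and z of each of blue0_c, blue1_c, blue2_c in the frame of peg_base below 0.056 m and angle between the z axis of each of blue0_c, blue1_c, blue2_c and the z axis of peg_base, either way round below 0.12 rad) or (horizontal distance between each of blue0_c, blue1_c, blue2_c and mandrel_base below 0.007 m and z of each of blue0_c, blue1_c, blue2_c in the frame of mandrel_base below 0.056 m and angle between the z axis of each of blue0_c, blue1_c, blue2_c and the z axis of mandrel_base, either way round below 0.12 rad and horizontal distance between each of red0_c, red1_c, red2_c and peg_base below 0.007 m and z of each of red0_c, red1_c, red2_c in the frame of peg_base below 0.056 m and angle between the z axis of each of red0_c, red1_c, red2_c and the z axis of peg_base, either way round below 0.12 rad)) and horizontal distance between cover_c and peg_top below 0.007 m and angle between cover_c's own z axis and vertical below 0.1 rad and z of cover_c in the frame of peg_top below 0.032 m and linear speed of each of red0, red1, red2, blue0, blue1, blue2, cap, cover below 0.02 m/s); the robot touches nothing.
It fails at once if a ring that was on a post at the start is taken off it (distance of any of red0_c, blue0_c from where it was at the start of the episode above 0.03 m).
It fails at once if a bystander is pushed more than 4 cm (distance of any of block, brush, driver, mallet, glue, spray from where it was at the start of the episode above 0.04 m).
Of red1, red2, blue1, blue2 only 2 to 4 are there at a start; the rules pass over those that are not, and their reading is None.
At some moment in a run one of red1, red2, blue1, blue2, cap may be knocked a few centimetres aside while the robot is not near it.
Once in a run the grip may slacken for a moment while it holds something.
It also fails if it takes over 210 s, if anything falls off the work surface, if the arm or the gripper's body presses on something with over 40 N, if the wrist force passes 120 N, or if a joint passes its speed limit or range.

## Working session

There is one attempt and no reset: what is moved stays moved. The work goes in short steps, Python scripts to look and compute and a tool call to move; the robot and the scene stay as the last step left them, time stands still between calls to the robot, and variables do not carry over. Pictures are saved under pics/ and viewed, at most 14 in all, crops included, and the job is handed in when it is done.

Besides the shell and the picture viewer there is one more tool, called after "Emit:" as name([rows], argument=value, ...), one row to a line, values as JSON. step_arm: Moves the arm, as the interface text tells. Shift numbers are shares of 100 mm and turn numbers shares of 90 degrees, none past 1 either way. Its arguments: {"type":"object","properties":{"moves":{"type":"array"},"hand":{"type":"number"},"newtons":{"type":"number"}},"required":["moves"]}

```bash
ls; mkdir -p pics
cat > h.py <<'E'
import numpy as np, cv2
from cell import ctrl
from scipy.spatial.transform import Rotation as R
def world(f):
    h,w=f["depth"].shape
    u,v=np.meshgrid(np.arange(w),np.arange(h))
    p=cv2.undistortPoints(np.stack([u,v],-1).reshape(-1,1,2).astype(np.float64),f["K"],f["distortion"] if not isinstance(f["distortion"],list) else np.array(f["distortion"])).reshape(h,w,2)
    z=f["depth"].astype(float)
    P=np.stack([p[...,0]*z,p[...,1]*z,z],-1)
    E=np.array(f["extrinsics"])
    W=P@E[:3,:3].T+E[:3,3]
    W[z<=0]=np.nan
    return W
def save(f,n,crop=None,s=1):
    im=f["img"][...,::-1]
    if crop: im=im[crop[1]:crop[3],crop[0]:crop[2]]
    cv2.imwrite("pics/"+n,cv2.resize(im,None,fx=s,fy=s))
def find(cam,labels,W):
    for l in labels:
        for d in ctrl.silhouettes(cam,l):
            q=W[d["region"]]; q=q[~np.isnan(q[:,0])]
            if len(q)<5: continue
            zt=np.percentile(q[:,2],95); t=q[q[:,2]>zt-.006]
            print(l,round(d["p"],2),np.round(d["pixel"]),len(q),"med",np.round(np.median(t,0),4),"mid",np.round((t.min(0)+t.max(0))/2,4),"ext",np.round(np.ptp(t,axis=0),3))
def st():
    s=ctrl.get_state(); print("t",round(s["t"],2),"tcp",np.round(s["tcp_pos"],4),"rot",np.round(R.from_quat(s["tcp_rot"]).as_matrix(),3).tolist(),"q",np.round(s["qpos"],2),"F",np.round(s["wrist_force"],1),"w",round(s["gripper_width"],4),"g",s["grasp_force"])
E
python3 - <<'E'
from h import *
print(ctrl.tip_reach); st()
for c in["top","scene"]:
    f=ctrl.grab_frame(c); W=world(f); save(f,c+"0.png",s=1.4)
    print(c); find(c,["red1_c","blue1_c","cap_c","cap_bar","cover_c","mandrel_base","peg_base","block","glue","spray"],W)
E
```

```text
pics
0.017
t 0.0 tcp [0.2175 0.5049 0.2477] rot [[-0.918, 0.396, -0.001], [0.396, 0.918, -0.001], [0.0, -0.001, -1.0]] q [ 1.1   0.3   1.52 -0.    1.32 -0.07] F [-0.1  0.4  0.1] w 0.0854 g 0.0
top
red1_c 0.8 [134. 302.] 345 med [0.2824 0.3398 0.0205] mid [0.2808 0.3393 0.022 ] ext [0.061 0.061 0.009]
red1_c 0.7 [210. 297.] 400 med [0.3085 0.1531 0.0199] mid [0.3083 0.1551 0.0213] ext [0.063 0.059 0.008]
red1_c 0.69 [166. 260.] 283 med [0.3763 0.2623 0.0203] mid [0.371  0.2597 0.022 ] ext [0.059 0.06  0.009]
blue1_c 0.93 [380. 263.] 383 med [ 0.3887 -0.2562  0.0199] mid [ 0.3892 -0.2558  0.0213] ext [0.062 0.063 0.009]
cap_c 0.72 [349. 174.] 198 med [ 0.606  -0.1847  0.0451] mid [ 0.6206 -0.1978  0.0665] ext [0.06  0.057 0.048]
cap_c 0.7 [271. 249.] 434 med [0.4236 0.0078 0.0691] mid [0.4235 0.0084 0.0704] ext [0.057 0.019 0.01 ]
cap_c 0.57 [103. 243.] 901 med [0.433  0.4344 0.0192] mid [0.4436 0.4214 0.0225] ext [0.143 0.159 0.011]
cap_bar 0.75 [268. 250.] 436 med [0.4245 0.0079 0.0691] mid [0.4235 0.0085 0.0704] ext [0.057 0.019 0.01 ]
cover_c 0.86 [360. 171.] 368 med [ 0.6209 -0.20
[... 1983 characters left out ...]
195] mid [ 0.432  -0.1392  0.0214] ext [0.062 0.061 0.01 ]
peg_base 0.65 [346. 212.] 937 med [0.6088 0.1719 0.0889] mid [0.6073 0.1734 0.0873] ext [0.024 0.025 0.016]
peg_base 0.49 [270. 194.] 398 med [0.4309 0.0041 0.0686] mid [0.4283 0.0036 0.0692] ext [0.057 0.021 0.009]
block 0.87 [310. 236.] 788 med [0.6195 0.0059 0.0261] mid [0.6181 0.0088 0.0276] ext [0.114 0.067 0.009]
block 0.62 [364. 152.] 280 med [0.4397 0.424  0.0184] mid [0.4483 0.4178 0.02  ] ext [0.142 0.157 0.009]
glue 0.88 [181. 286.] 1065 med [ 0.6066 -0.3959  0.17  ] mid [ 0.6043 -0.3958  0.1687] ext [0.028 0.024 0.01 ]
spray 0.95 [393. 164.] 842 med [0.5988 0.3921 0.1688] mid [0.5987 0.3956 0.1689] ext [0.052 0.055 0.01 ]
```

View pics/top0.png

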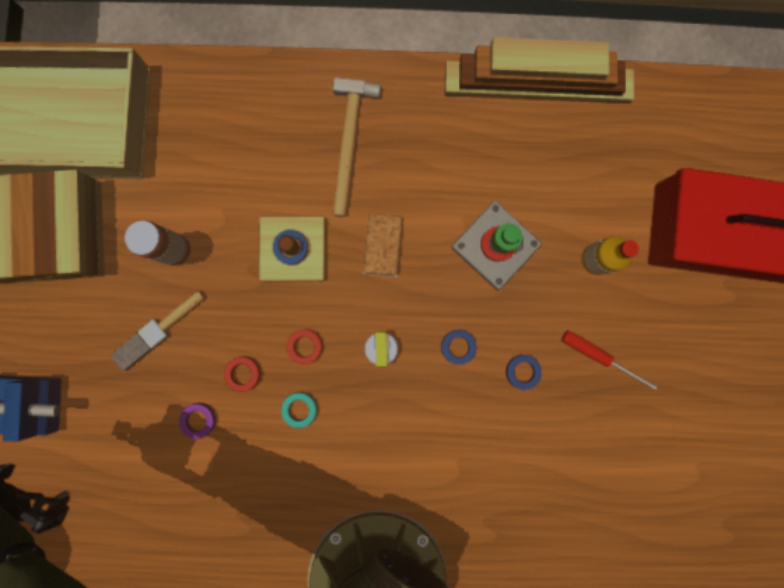

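View pics/scene0.png

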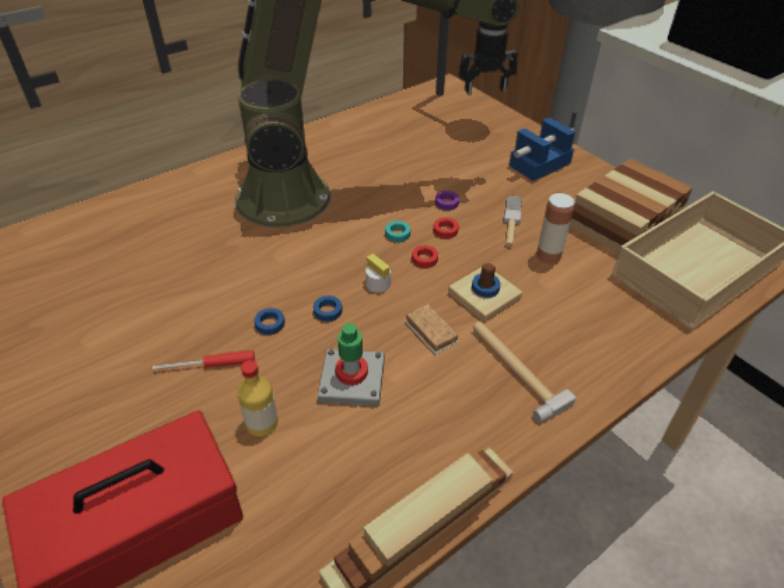

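Red drum on the mandrel (top px 497,240), blue on the peg (290,247). The loose red rings are at (242,374) and (305,346), and the loose blue ones at (459,347) and (524,372). Purple (197,421) and turquoise (299,410) are decoys. I'll turn the tool so x_t=+Y and y_t=+X, then go to the cover.

Emit:
step_arm([
  [[0,0,0],[0,0,0.0926]],
  [[0,0,0],[0,0,0.0926]],
  [[0,0,0],[0,0,0.0926]],
  [[0,0,0],[0,0,0.0926]],
  [[0,0,0],[0,0,0.0926]],
  [[0,0,0],[0,0,0.0926]],
  [[0,0,0],[0,0,0.0926]],
  [[0,0,0],[0,0,0.0926]],
], hand=-0.2, newtons=50)

```text
t: 1.9
tcp_pos: [0.2176, 0.5051, 0.2483]
tcp_rot: [0.709, 0.705, -0.0, 0.0]
wrist_force: [-0.2, 0.2, -0.0]
gripper_width: 0.0513
grasp_force: 0.0
```

```bash
python3 -c "from h import *;st()"
```

```text
t 1.9 tcp [0.2176 0.5051 0.2483] rot [[0.006, 1.0, -0.0], [1.0, -0.006, -0.0], [-0.0, -0.0, -1.0]] q [ 1.1   0.3   1.52 -0.    1.32  1.1 ] F [-0.2  0.2 -0. ] w 0.0513 g 0.0
```

Emit:
step_arm([
  [[-0.41,0.23,0],[0,0,0]],
  [[-0.41,0.23,0],[0,0,0]],
  [[-0.41,0.23,0],[0,0,0]],
  [[-0.41,0.23,0],[0,0,0]],
  [[-0.41,0.23,0],[0,0,0]],
  [[-0.41,0.23,0],[0,0,0]],
  [[-0.41,0.23,0],[0,0,0]],
  [[-0.41,0.23,0],[0,0,0]],
  [[-0.41,0.23,0],[0,0,0]],
  [[-0.41,0.23,0],[0,0,0]],
  [[-0.41,0.23,0],[0,0,0]],
  [[-0.41,0.23,0],[0,0,0]],
])

```text
t: 3.1
tcp_pos: [0.4944, 0.0113, 0.2485]
tcp_rot: [0.707, 0.707, 0.0, 0.0]
wrist_force: [-0.5, 0.7, 0.3]
gripper_width: 0.0515
grasp_force: 0.0
```

Emit:
step_arm([
  [[-0.41,0.23,0],[0,0,0]],
  [[-0.41,0.23,0],[0,0,0]],
  [[-0.41,0.23,0],[0,0,0]],
  [[-0.41,0.23,0],[0,0,0]],
  [[-0.41,0.23,0],[0,0,0]],
  [[0,0,0],[0,0,0]],
])

```text
t: 3.7
tcp_pos: [0.6097, -0.1962, 0.2465]
tcp_rot: [0.708, 0.706, -0.001, -0.001]
wrist_force: [-0.5, 0.7, -1.2]
gripper_width: 0.0513
grasp_force: 0.0
```

Run:
```python
from h import *
st()
f=ctrl.grab_frame("wrist"); W=world(f); save(f,"w1.png")
print(np.round(f["extrinsics"],3))
find("wrist",["cover_c","red0_c","mandrel_base"],W)
```

```text
t 3.7 tcp [ 0.6097 -0.1962  0.2465] rot [[0.004, 1.0, -0.001], [1.0, -0.004, -0.0], [-0.0, -0.001, -1.0]] q [-0.37  0.51  1.24 -0.    1.4  -0.36] F [-0.5  0.7 -1.2] w 0.0513 g 0.0
[[ 1.    -0.004 -0.002  0.61 ]
 [-0.005 -0.953 -0.303 -0.119]
 [-0.001  0.303 -0.953  0.372]
 [ 0.     0.     0.     1.   ]]
red0_c 0.94 [287. 164.] 1248 med [ 0.6198 -0.1847  0.0451] mid [ 0.6222 -0.1931  0.044 ] ext [0.062 0.044 0.007]
mandrel_base 0.8 [288. 169.] 8752 med [ 0.6182 -0.185   0.0251] mid [ 0.6221 -0.2028  0.0896] ext [0.163 0.164 0.134]
```

View pics/w1.png

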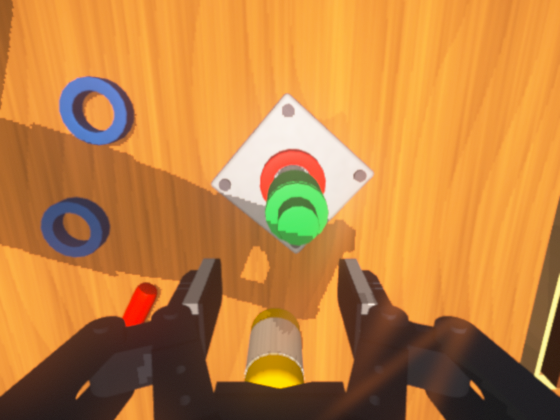

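The wrist view shows the cover knob at (299,224), the red ring under it at (290,177) and the two blue rings at (96,110) and (75,227). The network missed the cover, so I'll use colour plus depth.

```bash
cat >> h.py <<'E'
HUE={"green":(45,75),"red":(0,8),"blue":(105,125),"yellow":(22,34)}
def blobs(f,W,col,zlo,zhi,minpx=60,smin=90):
    hsv=cv2.cvtColor(f["img"],cv2.COLOR_RGB2HSV); lo,hi=HUE[col]
    h=hsv[...,0].astype(int); m=(h>=lo)&(h<=hi)
    if col=="red": m|=h>172
    m&=(hsv[...,1]>smin)&(hsv[...,2]>35)&(W[...,2]>zlo)&(W[...,2]<zhi)
    m=cv2.morphologyEx(m.astype(np.uint8),cv2.MORPH_OPEN,np.ones((2,2)))
    n,L,S,C=cv2.connectedComponentsWithStats(m)
    for i in range(1,n):
        if S[i,4]<minpx: continue
        q=W[L==i]; c,r=cv2.minEnclosingCircle(q[:,:2].astype(np.float32)*1000)
        print(col,"px",np.round(C[i]),S[i,4],"circ",np.round(c,1),"r",round(r,1),"mean",np.round(q.mean(0)*1000,1))
E
python3 - <<'E'
from h import *
f=ctrl.grab_frame("wrist"); W=world(f)
print("knob");blobs(f,W,"green",.15,.17)
print("sleeve");blobs(f,W,"green",.128,.142)
blobs(f,W,"red",.038,.05); blobs(f,W,"blue",.014,.026)
f=ctrl.grab_frame("top"); W=world(f)
print("top");blobs(f,W,"green",.15,.17)
blobs(f,W,"red",.014,.026); blobs(f,W,"blue",.014,.026);blobs(f,W,"blue",.038,.05);blobs(f,W,"yellow",.06,.075)
E
```

```text
knob
green px [300. 231.] 1307 circ [ 628.5 -238.3] r 50.1 mean [nan nan nan]
sleeve
green px [297. 210.] 1440 circ [ 634.  -217.8] r 41.5 mean [nan nan nan]
red px [292. 175.] 1246 circ [ 625.2 -203.6] r 33.8 mean [nan nan nan]
blue px [ 96. 116.] 1995 circ [ 432.9 -138.4] r 32.0 mean [nan nan nan]
blue px [ 75. 230.] 1245 circ [ 389.8 -257.7] r 30.6 mean [nan nan nan]
top
red px [218. 248.] 292 circ [419.9 148.3] r 31.9 mean [nan nan nan]
red px [425. 253.] 181 circ [ 418.9 -388.1] r 39.2 mean [nan nan nan]
red px [173. 268.] 320 circ [367.2 260.7] r 34.4 mean [nan nan nan]
blue px [208. 183.] 109 circ [599.8 175.5] r 28.5 mean [585.3 174.9  45.2]
yellow px [273. 250.] 182 circ [418.9   5.6] r 31.7 mean [421.6   5.4  62.2]
```

```bash
sed -i 's/m=cv2.morphologyEx.*/m=m.astype(np.uint8); m=cv2.morphologyEx(m,cv2.MORPH_OPEN,np.ones((3,3),np.uint8))/; s/q=W\[L==i\];/q=W[(L==i)]; q=q[~np.isnan(q[:,0])];/' h.py
python3 - <<'E'
from h import *
f=ctrl.grab_frame("wrist"); W=world(f)
print("knob");blobs(f,W,"green",.15,.17)
print("sleeve");blobs(f,W,"green",.128,.142)
blobs(f,W,"red",.038,.05); blobs(f,W,"blue",.014,.026)
print(np.round(W[224,290:310:3],3))
f=ctrl.grab_frame("top"); W=world(f)
print("top");blobs(f,W,"green",.15,.17,20)
blobs(f,W,"red",.014,.026); blobs(f,W,"blue",.014,.026);blobs(f,W,"blue",.038,.05);blobs(f,W,"yellow",.06,.075)
E
```

```text
knob
green px [298. 230.] 1282 circ [ 622.  -202.2] r 13.8 mean [ 621.8 -201.1  155.9]
sleeve
green px [295. 209.] 1445 circ [ 621.8 -201.9] r 22.6 mean [ 620.5 -194.1  132.5]
red px [291. 174.] 1235 circ [ 622.  -202.3] r 31.5 mean [ 620.1 -187.6   44.8]
blue px [ 96. 115.] 1980 circ [ 432.  -136.3] r 31.5 mean [ 431.9 -135.6   19.8]
blue px [ 74. 229.] 1236 circ [ 389.3 -257.1] r 30.5 mean [ 390.7 -253.4   19.9]
[[ 0.616 -0.196  0.156]
 [ 0.618 -0.196  0.157]
 [ 0.62  -0.196  0.157]
 [ 0.622 -0.196  0.156]
 [ 0.624 -0.197  0.156]
 [ 0.626 -0.197  0.155]
 [ 0.628 -0.197  0.155]]
top
red px [217. 248.] 286 circ [422.4 149.1] r 31.4 mean [422.5 149.1  19.5]
red px [172. 267.] 313 circ [370.  260.7] r 32.1 mean [369.7 261.1  19.6]
blue px [206. 183.] 86 circ [592.5 179.5] r 26.2 mean [584.  180.1  44.9]
yellow px [272. 249.] 180 circ [423.7   8.5] r 29.2 mean [424.6   7.9  69. ]
```

Emit:
step_arm([
  [[-0.06,0.12,0.2],[0,0,0]],
  [[0,0,0.4],[0,0,0]],
  [[0,0,0.32],[0,0,0]],
  [[0,0,0],[0,0,0]],
])

```text
t: 4.5
tcp_pos: [0.6192, -0.1967, 0.152]
tcp_rot: [0.707, 0.707, -0.002, -0.003]
wrist_force: [0.0, 0.4, 0.6]
gripper_width: 0.0509
grasp_force: 0.0
```

Emit:
step_arm([
  [[0,0,0],[0,0,0]],
  [[0,0,0],[0,0,0]],
  [[0,0,0],[0,0,0]],
  [[0,0,0],[0,0,0]],
  [[0,0,0],[0,0,0]],
  [[0,0,0],[0,0,0]],
], hand=1)

```text
t: 5.1
tcp_pos: [0.6217, -0.198, 0.1591]
tcp_rot: [0.707, 0.707, 0.001, 0.002]
wrist_force: [-0.1, 1.1, 7.5]
gripper_width: 0.0261
grasp_force: 49.6
```

Emit:
step_arm([
  [[0,0,-0.3],[0,0,0]],
  [[0,0,-0.4],[0,0,0]],
  [[0,0,-0.3],[0,0,0]],
  [[0,0,0],[0,0,0]],
])

```text
t: 5.5
tcp_pos: [0.622, -0.1981, 0.2628]
tcp_rot: [0.707, 0.707, 0.002, 0.004]
wrist_force: [-1.2, 0.5, 0.3]
gripper_width: 0.0256
grasp_force: 49.3
```

Run:
```python
from h import *
st()
f=ctrl.grab_frame("wrist"); W=world(f); save(f,"w2.png",s=.7)
print("sleeve");blobs(f,W,"green",.1,.3)
blobs(f,W,"red",.038,.05); blobs(f,W,"blue",.014,.026)
```

```text
t 5.5 tcp [ 0.622  -0.1981  0.2628] rot [[-0.0, 1.0, 0.009], [1.0, 0.0, -0.003], [-0.003, 0.009, -1.0]] q [-0.36  0.52  1.18 -0.    1.43 -0.36] F [-1.2  0.5  0.3] w 0.0256 g 49.311928153038025
sleeve
green px [278. 260.] 7370 circ [ 621.8 -195.7] r 20.6 mean [ 621.6 -192.6  242.3]
red px [277. 168.] 1482 circ [ 622.1 -202.6] r 31.7 mean [ 622.  -193.1   44.9]
blue px [ 84. 106.] 1913 circ [ 431.9 -135.9] r 31.4 mean [ 431.7 -135.6   19.8]
blue px [ 64. 218.] 1213 circ [ 389.6 -256.8] r 30.7 mean [ 390.3 -253.8   19.9]
```

View pics/w2.png

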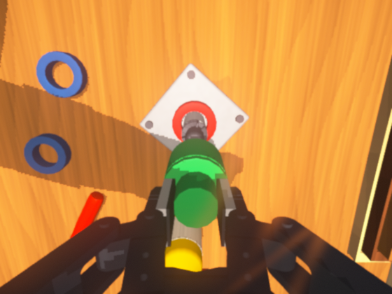

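The cover is off: it's in the fingers, at (195,190) in the reduced picture. I'll park it upright on the bench near (0.51,-0.065).

Emit:
step_arm([
  [[0.34,-0.28,0],[0,0,0]],
  [[0.34,-0.28,0],[0,0,0]],
  [[0.34,-0.28,0],[0,0,0]],
  [[0.33,-0.28,0.1],[0,0,0]],
  [[0,0,0.4],[0,0,0]],
  [[0,0,0.4],[0,0,0]],
  [[0,0,0.4],[0,0,0]],
  [[0,0,0.3],[0,0,0]],
  [[0,0,0.2],[0,0,0]],
  [[0,0,0],[0,0,0]],
  [[0,0,0],[0,0,0]],
])

```text
t: 6.65
tcp_pos: [0.5088, -0.0628, 0.0765]
tcp_rot: [0.707, 0.707, -0.0, -0.0]
wrist_force: [0.2, 0.6, -0.7]
gripper_width: 0.0258
grasp_force: 54.8
```

Emit:
step_arm([
  [[0,0,0.03],[0,0,0]],
  [[0,0,0.02],[0,0,0]],
  [[0,0,0],[0,0,0]],
])

```text
t: 6.95
tcp_pos: [0.5089, -0.0628, 0.0716]
tcp_rot: [0.707, 0.707, 0.0, 0.0]
wrist_force: [-0.4, 0.7, -0.8]
gripper_width: 0.0261
grasp_force: 54.8
```

Emit:
step_arm([
  [[0,0,0.02],[0,0,0]],
  [[0,0,0.02],[0,0,0]],
  [[0,0,0],[0,0,0]],
])

```text
t: 7.25
tcp_pos: [0.5098, -0.0638, 0.0703]
tcp_rot: [0.707, 0.707, 0.0, 0.002]
wrist_force: [-11.9, -5.7, 35.0]
gripper_width: 0.0257
grasp_force: 58.5
```

Emit:
step_arm([
  [[0,0,-0.02],[0,0,0]],
  [[0,0,0],[0,0,0]],
  [[0,0,0],[0,0,0]],
  [[0,0,0],[0,0,0]],
  [[0,0,0],[0,0,0]],
], hand=-0.2)

```text
t: 7.75
tcp_pos: [0.5087, -0.0627, 0.069]
tcp_rot: [0.707, 0.707, -0.0, -0.0]
wrist_force: [0.3, 0.8, -0.8]
gripper_width: 0.0511
grasp_force: 0.0
```

Emit:
step_arm([
  [[0,0,-0.4],[0,0,0]],
  [[0,0,-0.4],[0,0,0]],
  [[0,0,-0.4],[0,0,0]],
  [[0,0,0],[0,0,0]],
], hand=-1)

```text
t: 8.15
tcp_pos: [0.5106, -0.0631, 0.1943]
tcp_rot: [0.707, 0.707, 0.002, 0.003]
wrist_force: [1.1, 0.1, -1.1]
gripper_width: 0.0857
grasp_force: 0.0
```

Run:
```python
from h import *
st()
f=ctrl.grab_frame("wrist"); W=world(f)
print("cover");blobs(f,W,"green",.06,.08);blobs(f,W,"green",.04,.052)
blobs(f,W,"blue",.014,.026);blobs(f,W,"red",.014,.026)
f=ctrl.grab_frame("top"); W=world(f)
print("top");blobs(f,W,"blue",.014,.026);blobs(f,W,"red",.014,.026)
```

```text
t 8.15 tcp [ 0.5106 -0.0631  0.1943] rot [[-0.0, 1.0, 0.008], [1.0, 0.0, -0.002], [-0.002, 0.008, -1.0]] q [-0.19  0.27  1.69 -0.    1.17 -0.19] F [ 1.1  0.1 -1.1] w 0.0857 g 0.0
cover
green px [277. 207.] 1093 circ [510.3 -68.6] r 14.0 mean [510.4 -67.5  69.6]
green px [277. 189.] 1159 circ [510.4 -68.1] r 22.6 mean [510.2 -60.4  46. ]
blue px [194. 259.] 1615 circ [ 431.4 -136. ] r 30.8 mean [ 432.6 -134.7   20. ]
blue px [178. 364.] 586 circ [ 400.7 -255.1] r 27.9 mean [ 407.9 -253.4   19.7]
top
blue px [380. 261.] 76 circ [ 396.  -264.6] r 25.2 mean [ 399.8 -271.    19.7]
blue px [369. 268.] 121 circ [ 387. -253.] r 29.5 mean [ 381.2 -243.2   19.9]
red px [217. 247.] 286 circ [422.4 149.1] r 31.5 mean [423.3 148.4  19.7]
red px [407. 242.] 66 circ [ 451.4 -342.2] r 14.8 mean [ 449.9 -340.2   22. ]
red px [172. 267.] 313 circ [370.  260.6] r 32.2 mean [369.3 259.9  19.7]
```

Emit:
step_arm([
  [[-0.36,-0.39,0],[0,0,0]],
  [[-0.37,-0.39,0.2],[0,0,0]],
  [[0,0,0.4],[0,0,0]],
  [[0,0,0.4],[0,0,0]],
  [[0,0,0.4],[0,0,0]],
  [[0,0,0.25],[0,0,0]],
  [[0,0,0],[0,0,0]],
  [[0,0,0],[0,0,0]],
])

```text
t: 9.05
tcp_pos: [0.4377, -0.1288, 0.0266]
tcp_rot: [0.707, 0.707, -0.0, -0.001]
wrist_force: [0.6, 0.2, -0.0]
gripper_width: 0.0854
grasp_force: 0.0
```

Run:
```python
from h import *
st()
f=ctrl.grab_frame("wrist"); W=world(f); save(f,"w3.png")
blobs(f,W,"blue",.014,.026)
```

```text
t 9.05 tcp [ 0.4377 -0.1288  0.0266] rot [[-0.0, 1.0, -0.002], [1.0, 0.0, 0.001], [0.001, -0.002, -1.0]] q [-0.37  0.43  1.95  0.    0.76 -0.37] F [ 0.6  0.2 -0. ] w 0.0854 g 0.0
blue px [255. 296.] 8147 circ [ 431.  -136.5] r 31.5 mean [ 427.8 -135.8   19.9]
```

View pics/w3.png

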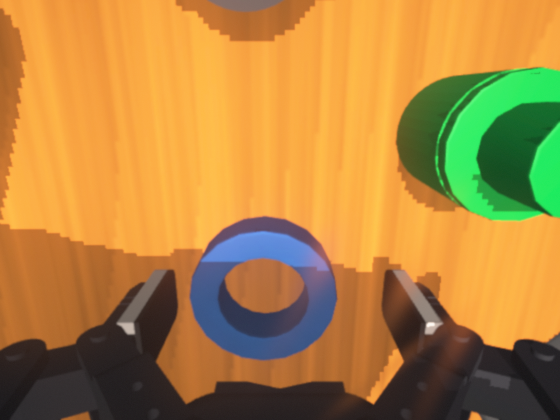

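The open fingers straddle the blue ring, which is centred at (263,288) and about 7 mm off the TCP. I'll correct and grip.

Emit:
step_arm([
  [[-0.075,-0.065,0.08],[0,0,0]],
  [[0,0,0],[0,0,0]],
  [[0,0,0],[0,0,0]],
])

```text
t: 9.4
tcp_pos: [0.4315, -0.1368, 0.0192]
tcp_rot: [0.707, 0.707, 0.0, 0.0]
wrist_force: [-0.1, -0.3, -0.0]
gripper_width: 0.0854
grasp_force: 0.0
```

Emit:
step_arm([
  [[0,0,0],[0,0,0]],
  [[0,0,0],[0,0,0]],
  [[0,0,0],[0,0,0]],
  [[0,0,0],[0,0,0]],
  [[0,0,0],[0,0,0]],
], hand=1)

```text
t: 9.9
tcp_pos: [0.4319, -0.1366, 0.0199]
tcp_rot: [0.707, 0.707, 0.0, 0.0]
wrist_force: [-6.6, 0.7, 17.4]
gripper_width: 0.0625
grasp_force: 49.9
```

Emit:
step_arm([
  [[0,0,-0.2],[0,0,0]],
  [[0,0,-0.3],[0,0,0]],
  [[0,0,-0.4],[0,0,0]],
  [[0,0,-0.4],[0,0,0]],
  [[0,0,-0.2],[0,0,0]],
  [[0,0,0],[0,0,0]],
])

```text
t: 10.5
tcp_pos: [0.4327, -0.1368, 0.1717]
tcp_rot: [0.707, 0.707, 0.001, 0.002]
wrist_force: [0.1, 0.6, -0.9]
gripper_width: 0.0621
grasp_force: 54.7
```

Run:
```python
from h import *
st()
f=ctrl.grab_frame("wrist"); W=world(f); 
p=ctrl.get_state()["tcp_pos"][2]
blobs(f,W,"blue",p-.04,p+.04); blobs(f,W,"blue",.014,.026)
f=ctrl.grab_frame("top"); W=world(f)
print("top");blobs(f,W,"red",.014,.026)
m=ctrl.silhouettes("top","peg_base");
```

```text
t 10.5 tcp [ 0.4327 -0.1368  0.1717] rot [[-0.001, 1.0, 0.005], [1.0, 0.001, -0.002], [-0.002, 0.005, -1.0]] q [-0.39  0.17  1.87  0.    1.09 -0.39] F [ 0.1  0.6 -0.9] w 0.0621 g 54.668881595134735
blue px [275. 280.] 9536 circ [ 432.6 -137.5] r 32.4 mean [ 431.3 -132.4  171.1]
blue px [215. 334.] 441 circ [ 380.  -269.3] r 21.7 mean [ 373.7 -273.9   19.9]
top
red px [217. 247.] 281 circ [422.2 149.1] r 31.5 mean [423.1 148.8  19.9]
red px [172. 267.] 312 circ [370.4 260.6] r 32.3 mean [369.9 260.2  19.9]
```

Emit:
step_arm([
  [[0.33,0.18,0],[0,0,0]],
  [[0.33,0.18,0],[0,0,0]],
  [[0.33,0.18,0],[0,0,0]],
  [[0.33,0.18,0],[0,0,0]],
  [[0.33,0.18,0],[0,0,0]],
  [[0.33,0.18,0],[0,0,0]],
  [[0.33,0.18,0],[0,0,0]],
  [[0.33,0.18,0],[0,0,0]],
  [[0.33,0.18,0],[0,0,0]],
  [[0,0,0],[0,0,0]],
  [[0,0,0],[0,0,0]],
])

```text
t: 11.75
tcp_pos: [0.5929, 0.1609, 0.1667]
tcp_rot: [0.707, 0.708, -0.001, -0.001]
wrist_force: [-0.6, -0.4, -0.7]
gripper_width: 0.0626
grasp_force: 54.7
```

Run:
```python
from h import *
st()
f=ctrl.grab_frame("wrist"); W=world(f); save(f,"w4.png")
blobs(f,W,"blue",.12,.22); blobs(f,W,"blue",.038,.05)
# post top & base by height
for lo,hi,n in((.086,.098,"top"),(.021,.029,"base")):
    m=((W[...,2]>lo)&(W[...,2]<hi)).astype(np.uint8); m=cv2.morphologyEx(m,cv2.MORPH_OPEN,np.ones((3,3),np.uint8))
    k,L,S,C=cv2.connectedComponentsWithStats(m)
    for i in range(1,k):
        if S[i,4]>150:
            q=W[L==i]; print(n,np.round(C[i]),S[i,4],cv2.minEnclosingCircle(q[:,:2].astype(np.float32)*1000),cv2.minAreaRect(q[:,:2].astype(np.float32)*1000))
```

```text
t 11.75 tcp [0.5929 0.1609 0.1667] rot [[-0.002, 1.0, -0.003], [1.0, 0.002, -0.001], [-0.001, -0.003, -1.0]] q [ 0.21  0.52  1.41 -0.    1.21  0.2 ] F [-0.6 -0.4 -0.7] w 0.0626 g 54.71181035041809
blue px [277. 285.] 10401 circ [593.  160.1] r 32.8 mean [592.3 163.1 166.3]
blue px [294. 168.] 2413 circ [603.7 177.3] r 30.8 mean [603.3 186.8  45.1]
top [298. 193.] 1380 ((603.8115844726562, 176.644775390625), 15.276538848876953) ((604.6502075195312, 180.9225311279297), (21.37555694580078, 29.979595184326172), 79.26030731201172)
base [297. 149.] 13892 ((604.3404541015625, 177.65965270996094), 82.27204895019531) ((603.8125610351562, 177.1232452392578), (119.71402740478516, 119.10919952392578), 1.8502572774887085)
base [471. 280.] 3539 ((751.6522216796875, 85.06607818603516), 80.42865753173828) ((751.6582641601562, 85.12954711914062), (20.660547256469727, 160.30325317382812), 84.64659118652344)
base [314. 362.] 4224 ((615.2257690429688, 3.796851396560669), 57.590797424316406) ((616.2269897460938, 8.892875671386719), (61.65951156616211, 109.94184875488281), 86.80904388427734)
```

View pics/w4.png

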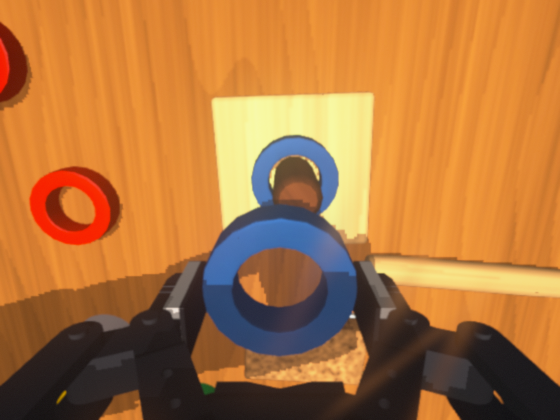

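The peg post's top is at (297,195) and the held ring is centred at (280,283). I'll shift onto the axis and lower.

Emit:
step_arm([
  [[0.17,0.108,0],[0,0,0]],
  [[0,0,0],[0,0,0]],
  [[0,0,0],[0,0,0]],
])

```text
t: 12.1
tcp_pos: [0.6039, 0.1767, 0.1683]
tcp_rot: [0.707, 0.707, -0.0, -0.0]
wrist_force: [-0.7, -0.1, -1.2]
gripper_width: 0.0624
grasp_force: 54.7
```

Emit:
step_arm([
  [[0,0,0.2],[0,0,0]],
  [[0,0,0.2],[0,0,0]],
  [[0,0,0.2],[0,0,0]],
  [[0,0,0.2],[0,0,0]],
  [[0,0,0.15],[0,0,0]],
  [[0,0,0],[0,0,0]],
  [[0,0,0],[0,0,0]],
])

```text
t: 12.8
tcp_pos: [0.6044, 0.1773, 0.0744]
tcp_rot: [0.707, 0.707, 0.0, 0.0]
wrist_force: [0.2, -0.5, 0.4]
gripper_width: 0.0622
grasp_force: 54.7
```

Release, then rise and look. Next is the second blue ring.

Emit:
step_arm([
  [[0,0,0.05],[0,0,0]],
  [[0,0,0],[0,0,0]],
])

```text
t: 13.0
tcp_pos: [0.6043, 0.1776, 0.069]
tcp_rot: [0.707, 0.707, 0.0, 0.0]
wrist_force: [-0.4, 0.7, -1.6]
gripper_width: 0.0623
grasp_force: 54.7
```

Emit:
step_arm([
  [[0,0,0],[0,0,0]],
  [[0,0,0],[0,0,0]],
  [[0,0,0],[0,0,0]],
  [[0,0,0],[0,0,0]],
  [[0,0,-0.3],[0,0,0]],
  [[0,0,-0.4],[0,0,0]],
  [[0,0,-0.4],[0,0,0]],
  [[0,0,0],[0,0,0]],
], hand=-1)

```text
t: 13.8
tcp_pos: [0.6062, 0.178, 0.1851]
tcp_rot: [0.707, 0.707, 0.004, 0.002]
wrist_force: [0.3, 0.4, -0.8]
gripper_width: 0.0855
grasp_force: 0.0
```

Run:
```python
from h import *
st()
f=ctrl.grab_frame("wrist"); W=world(f)
blobs(f,W,"blue",.03,.12); blobs(f,W,"red",.014,.026)
f=ctrl.grab_frame("top"); W=world(f)
print("top");blobs(f,W,"blue",.014,.026);blobs(f,W,"red",.014,.026)
find("top",["blue1_c","red1_c"],W)
```

```text
t 13.8 tcp [0.6062 0.178  0.1851] rot [[-0.0, 1.0, 0.009], [1.0, 0.0, 0.002], [0.002, 0.009, -1.0]] q [ 0.23  0.53  1.35 -0.    1.25  0.23] F [ 0.3  0.4 -0.8] w 0.0855 g 0.0
blue px [275. 198.] 2789 circ [604.4 178.1] r 30.7 mean [604.5 182.2  65.2]
red px [ 6. 92.] 654 circ [392.3 255.6] r 22.1 mean [397.8 254.4  18.5]
red px [ 67. 220.] 2932 circ [424.2 147.6] r 32.3 mean [425.1 149.4  19.4]
top
blue px [367. 265.] 82 circ [ 389.  -245.7] r 26.2 mean [ 388.6 -236.6   20.1]
blue px [381. 270.] 65 circ [ 380.9 -268.2] r 23.1 mean [ 378.  -273.6   20.4]
red px [423. 252.] 145 circ [ 425.9 -377.9] r 40.9 mean [ 425.  -382.7   21.9]
blue1_c 0.72 [379. 268.] 349 med [ 0.3886 -0.2553  0.0202] mid [ 0.3894 -0.2563  0.0217] ext [0.062 0.062 0.01 ]
red1_c 0.69 [134. 304.] 169 med [0.2776 0.3574 0.0202] mid [0.2803 0.355  0.0214] ext [0.06  0.031 0.008]
```

Emit:
step_arm([
  [[-0.06,-0.36,0],[0,0,0]],
  [[-0.06,-0.36,0],[0,0,0]],
  [[-0.06,-0.36,0],[0,0,0]],
  [[-0.06,-0.36,0],[0,0,0]],
  [[-0.06,-0.36,0],[0,0,0]],
  [[0,0,0.3],[0,0,0]],
  [[0,0,0.3],[0,0,0]],
  [[0,0,0.3],[0,0,0]],
  [[0,0,0.3],[0,0,0]],
  [[0,0,0.2],[0,0,0]],
  [[0,0,0],[0,0,0]],
  [[0,0,0],[0,0,0]],
])

```text
t: 15.2
tcp_pos: [0.4241, 0.1475, 0.0387]
tcp_rot: [0.707, 0.707, -0.001, -0.0]
wrist_force: [0.0, 0.8, 0.4]
gripper_width: 0.0855
grasp_force: 0.0
```

Run:
```python
from h import *
st()
f=ctrl.grab_frame("wrist"); W=world(f)
blobs(f,W,"red",.014,.026)
```

```text
t 15.2 tcp [0.4241 0.1475 0.0387] rot [[-0.0, 1.0, -0.001], [1.0, 0.0, -0.0], [-0.0, -0.001, -1.0]] q [ 0.25  0.39  1.97 -0.    0.78  0.25] F [0.  0.8 0.4] w 0.0855 g 0.0
red px [136.  41.] 7429 circ [370.6 255. ] r 31.0 mean [371.2 242.1  19.7]
red px [278. 264.] 9296 circ [423.4 147.2] r 32.1 mean [423.6 149.4  19.7]
```

Emit:
step_arm([
  [[0,0,0.165],[0,0,0]],
  [[0,0,0],[0,0,0]],
  [[0,0,0],[0,0,0]],
])

```text
t: 15.55
tcp_pos: [0.4246, 0.1476, 0.0232]
tcp_rot: [0.707, 0.707, 0.0, 0.0]
wrist_force: [0.2, 0.3, 0.4]
gripper_width: 0.0859
grasp_force: 0.0
```

Emit:
step_arm([
  [[0,0,0],[0,0,0]],
  [[0,0,0],[0,0,0]],
  [[0,0,0],[0,0,0]],
  [[0,0,0],[0,0,0]],
  [[0,0,0],[0,0,0]],
], hand=1)

```text
t: 16.05
tcp_pos: [0.4248, 0.1477, 0.024]
tcp_rot: [0.707, 0.707, 0.001, 0.0]
wrist_force: [-7.6, -2.7, 21.8]
gripper_width: 0.0622
grasp_force: 48.9
```

Emit:
step_arm([
  [[0,0,-0.2],[0,0,0]],
  [[0,0,-0.4],[0,0,0]],
  [[0,0,-0.4],[0,0,0]],
  [[0,0,-0.4],[0,0,0]],
  [[0,0,-0.3],[0,0,0]],
  [[0,0,0],[0,0,0]],
])

```text
t: 16.65
tcp_pos: [0.4257, 0.1479, 0.1966]
tcp_rot: [0.707, 0.707, 0.003, 0.002]
wrist_force: [0.4, -0.3, -1.2]
gripper_width: 0.0617
grasp_force: 54.6
```

Emit:
step_arm([
  [[-0.37,0.195,0],[0,0,0]],
  [[-0.37,0.195,0],[0,0,0]],
  [[-0.37,0.195,0],[0,0,0]],
  [[-0.37,0.195,0],[0,0,0]],
  [[-0.37,0.195,0],[0,0,0]],
  [[-0.37,0.195,0],[0,0,0]],
  [[-0.37,0.195,0],[0,0,0]],
  [[-0.37,0.195,0],[0,0,0]],
  [[-0.37,0.195,0],[0,0,0]],
  [[-0.37,0.195,0],[0,0,0]],
  [[0,0,0],[0,0,0]],
  [[0,0,0],[0,0,0]],
])

```text
t: 17.85
tcp_pos: [0.619, -0.2228, 0.191]
tcp_rot: [0.707, 0.707, -0.0, -0.001]
wrist_force: [0.2, 1.5, -0.5]
gripper_width: 0.0615
grasp_force: 54.6
```

```bash
cat >> h.py <<'E'
def lvl(W,lo,hi,minpx=150):
    m=((W[...,2]>lo)&(W[...,2]<hi)).astype(np.uint8); m=cv2.morphologyEx(m,cv2.MORPH_OPEN,np.ones((3,3),np.uint8))
    k,L,S,C=cv2.connectedComponentsWithStats(m)
    for i in range(1,k):
        if S[i,4]>minpx:
            q=W[L==i][:,:2].astype(np.float32)*1000; c,r=cv2.minEnclosingCircle(q); print("lvl",lo,np.round(C[i]),S[i,4],np.round(c,1),round(r,1),np.round(cv2.minAreaRect(q)[0],1))
E
python3 - <<'E'
from h import *
st()
f=ctrl.grab_frame("wrist"); W=world(f)
z=ctrl.get_state()["tcp_pos"][2]
blobs(f,W,"red",z-.04,z+.02);blobs(f,W,"red",.038,.05);blobs(f,W,"blue",.014,.026)
lvl(W,.112,.130,40);lvl(W,.022,.028)
E
```

```text
t 17.85 tcp [ 0.619  -0.2228  0.191 ] rot [[0.001, 1.0, -0.002], [1.0, -0.001, 0.001], [0.001, -0.002, -1.0]] q [-0.4   0.59  1.24  0.    1.31 -0.4 ] F [ 0.2  1.5 -0.5] w 0.0615 g 54.642964135855436
red px [279. 280.] 15449 circ [ 619.4 -221.2] r 33.7 mean [ 619.2 -220.5  186. ]
red px [167. 291.] 323 circ [ 577.5 -216.3] r 2.3 mean [ 577.4 -216.4  200.4]
red px [387. 284.] 158 circ [ 659.7 -214.7] r 4.0 mean [ 660.8 -216.6  194.8]
red px [283. 156.] 2416 circ [ 622.  -202.1] r 31.9 mean [ 621.8 -192.3   44.9]
blue px [ 28. 224.] 1658 circ [ 389.2 -257.3] r 31.4 mean [ 397.2 -257.3   19.8]
lvl 0.112 [285. 190.] 919 [ 622.1 -202.4] 11.2 [ 622.1 -199.2]
lvl 0.022 [283. 142.] 11788 [ 622.6 -202. ] 81.6 [ 622.1 -202.5]
lvl 0.022 [104. 312.] 464 [ 452.  -346.4] 16.5 [ 451.5 -345.6]
```

Emit:
step_arm([
  [[0.2,0.03,0],[0,0,0]],
  [[0,0,0],[0,0,0]],
  [[0,0,0],[0,0,0]],
])

```text
t: 18.2
tcp_pos: [0.6223, -0.2014, 0.1927]
tcp_rot: [0.706, 0.708, 0.0, 0.0]
wrist_force: [0.5, -0.4, -0.2]
gripper_width: 0.0618
grasp_force: 54.6
```

Emit:
step_arm([
  [[0,0,0.2],[0,0,0]],
  [[0,0,0.2],[0,0,0]],
  [[0,0,0.2],[0,0,0]],
  [[0,0,0.2],[0,0,0]],
  [[0,0,0.2],[0,0,0]],
  [[0,0,0.08],[0,0,0]],
  [[0,0,0],[0,0,0]],
  [[0,0,0],[0,0,0]],
])

```text
t: 19.0
tcp_pos: [0.6228, -0.2027, 0.0854]
tcp_rot: [0.707, 0.707, 0.0, 0.001]
wrist_force: [-0.1, -0.4, -0.7]
gripper_width: 0.0614
grasp_force: 54.6
```

Emit:
step_arm([
  [[0,0,0],[0,0,0]],
  [[0,0,0],[0,0,0]],
  [[0,0,0],[0,0,0]],
  [[0,0,0],[0,0,0]],
  [[0,0,-0.3],[0,0,0]],
  [[0,0,-0.4],[0,0,0]],
  [[0,0,-0.4],[0,0,0]],
  [[0,0,0],[0,0,0]],
], hand=-1)

```text
t: 19.8
tcp_pos: [0.6241, -0.203, 0.2009]
tcp_rot: [0.707, 0.707, 0.002, 0.004]
wrist_force: [0.6, -0.2, 0.3]
gripper_width: 0.0858
grasp_force: 0.0
```

Run:
```python
from h import *
st()
f=ctrl.grab_frame("wrist"); W=world(f)
blobs(f,W,"red",.03,.15);blobs(f,W,"blue",.014,.026)
lvl(W,.112,.130,40)
```

```text
t 19.8 tcp [ 0.6241 -0.203   0.2009] rot [[-0.0, 1.0, 0.009], [1.0, 0.0, -0.003], [-0.003, 0.009, -1.0]] q [-0.37  0.57  1.25 -0.    1.31 -0.37] F [ 0.6 -0.2  0.3] w 0.0858 g 0.0
red px [277. 183.] 3155 circ [ 622.7 -202.8] r 32.5 mean [ 623.8 -193.    62.8]
blue px [ 29. 239.] 1580 circ [ 388.7 -257.6] r 31.8 mean [ 395.7 -256.7   19.8]
lvl 0.112 [274. 220.] 1075 [ 622.  -202.6] 11.3 [ 622.1 -202.2]
```

Emit:
step_arm([
  [[-0.077,-0.335,0],[0,0,0]],
  [[-0.077,-0.335,0],[0,0,0]],
  [[-0.077,-0.335,0],[0,0,0]],
  [[-0.077,-0.335,0],[0,0,0]],
  [[-0.077,-0.335,0],[0,0,0]],
  [[-0.077,-0.335,0.1],[0,0,0]],
  [[-0.077,-0.335,0.3],[0,0,0]],
  [[0,0,0.4],[0,0,0]],
  [[0,0,0.4],[0,0,0]],
  [[0,0,0.35],[0,0,0]],
  [[0,0,0],[0,0,0]],
  [[0,0,0],[0,0,0]],
])

```text
t: 21.05
tcp_pos: [0.3878, -0.2563, 0.0396]
tcp_rot: [0.707, 0.707, -0.0, -0.001]
wrist_force: [1.4, 0.6, 1.0]
gripper_width: 0.0853
grasp_force: 0.0
```

Run:
```python
from h import *
st()
f=ctrl.grab_frame("wrist"); W=world(f)
blobs(f,W,"blue",.014,.026)
```

```text
t 21.05 tcp [ 0.3878 -0.2563  0.0396] rot [[-0.0, 1.0, -0.001], [1.0, 0.0, 0.001], [0.001, -0.001, -1.0]] q [-0.66  0.42  1.93 -0.    0.8  -0.66] F [1.4 0.6 1. ] w 0.0853 g 0.0
blue px [259. 261.] 5523 circ [ 387.7 -258. ] r 31.5 mean [ 378.8 -253.2   19.9]
blue px [326. 294.] 1424 circ [ 405.8 -267.1] r 23.0 mean [ 409.5 -269.5   20. ]
```

Emit:
step_arm([
  [[-0.015,0.005,0.14],[0,0,0]],
  [[0,0,0],[0,0,0]],
  [[0,0,0],[0,0,0]],
])

```text
t: 21.4
tcp_pos: [0.3889, -0.2582, 0.0267]
tcp_rot: [0.707, 0.707, 0.0, 0.001]
wrist_force: [0.5, 0.7, 0.8]
gripper_width: 0.0854
grasp_force: 0.0
```

Emit:
step_arm([
  [[0,0,0],[0,0,0]],
  [[0,0,0],[0,0,0]],
  [[0,0,0],[0,0,0]],
  [[0,0,0],[0,0,0]],
  [[0,0,0],[0,0,0]],
], hand=1)

```text
t: 21.9
tcp_pos: [0.3889, -0.2582, 0.0271]
tcp_rot: [0.707, 0.707, 0.0, 0.001]
wrist_force: [-6.9, 4.2, 23.0]
gripper_width: 0.0612
grasp_force: 48.5
```

Emit:
step_arm([
  [[0,0,-0.2],[0,0,0]],
  [[0,0,-0.4],[0,0,0]],
  [[0,0,-0.4],[0,0,0]],
  [[0,0,-0.4],[0,0,0]],
  [[0,0,-0.1],[0,0,0]],
  [[0,0,0],[0,0,0]],
])

```text
t: 22.5
tcp_pos: [0.3888, -0.2582, 0.1768]
tcp_rot: [0.707, 0.707, 0.0, 0.002]
wrist_force: [-0.3, -0.2, -1.2]
gripper_width: 0.0611
grasp_force: 54.4
```

Emit:
step_arm([
  [[0.376,0.195,0],[0,0,0]],
  [[0.376,0.195,0],[0,0,0]],
  [[0.376,0.195,0],[0,0,0]],
  [[0.376,0.195,0],[0,0,0]],
  [[0.376,0.195,0],[0,0,0]],
  [[0.376,0.195,0],[0,0,0]],
  [[0.376,0.195,0],[0,0,0]],
  [[0.376,0.195,0],[0,0,0]],
  [[0.376,0.195,0],[0,0,0]],
  [[0.376,0.195,0],[0,0,0]],
  [[0.376,0.195,0],[0,0,0]],
  [[0,0,0],[0,0,0]],
])

```text
t: 23.7
tcp_pos: [0.6031, 0.1596, 0.1724]
tcp_rot: [0.706, 0.709, -0.001, -0.001]
wrist_force: [-0.3, -0.9, -1.4]
gripper_width: 0.0607
grasp_force: 54.4
```

Run:
```python
from h import *
st()
f=ctrl.grab_frame("wrist"); W=world(f)
z=ctrl.get_state()["tcp_pos"][2]
blobs(f,W,"blue",z-.016,z+.02,600);blobs(f,W,"blue",.058,.07)
lvl(W,.088,.097,40);lvl(W,.022,.028);blobs(f,W,"red",.014,.026)
```

```text
t 23.7 tcp [0.6031 0.1596 0.1724] rot [[-0.004, 1.0, -0.003], [1.0, 0.004, -0.0], [-0.0, -0.003, -1.0]] q [0.2  0.53 1.38 0.   1.24 0.2 ] F [-0.3 -0.9 -1.4] w 0.0607 g 54.39158096909523
blue px [276. 274.] 8893 circ [603.2 160. ] r 31.6 mean [601.9 162.8 164.6]
blue px [282. 169.] 2736 circ [604.3 178.1] r 30.9 mean [604.7 187.8  65.1]
lvl 0.088 [281. 188.] 1040 [604. 177.] 14.1 [604.2 181.3]
lvl 0.022 [281. 145.] 12776 [603.8 176.7] 82.3 [604.  177.1]
lvl 0.022 [467. 277.] 3336 [763.   84.2] 83.5 [763.   84.3]
lvl 0.022 [298. 355.] 4666 [616.4   8.8] 60.6 [615.9   7.6]
red px [ 2. 66.] 178 circ [398.4 252.7] r 12.8 mean [400.5 252.9  16.6]
```

Emit:
step_arm([
  [[0.17,0.008,0],[0,0,0]],
  [[0,0,0],[0,0,0]],
  [[0,0,0],[0,0,0]],
])

```text
t: 24.05
tcp_pos: [0.6033, 0.1724, 0.1749]
tcp_rot: [0.707, 0.707, -0.0, -0.0]
wrist_force: [1.0, 0.6, 0.4]
gripper_width: 0.0607
grasp_force: 54.4
```

Emit:
step_arm([
  [[0,0,0.2],[0,0,0]],
  [[0,0,0.2],[0,0,0]],
  [[0,0,0.2],[0,0,0]],
  [[0,0,0.18],[0,0,0]],
  [[0,0,0],[0,0,0]],
  [[0,0,0],[0,0,0]],
])

```text
t: 24.65
tcp_pos: [0.603, 0.173, 0.0963]
tcp_rot: [0.707, 0.707, -0.0, -0.001]
wrist_force: [-0.2, 8.9, -5.9]
gripper_width: 0.0607
grasp_force: 55.4
```

Emit:
step_arm([
  [[0,0,0],[0,0,0]],
  [[0,0,0],[0,0,0]],
  [[0,0,0],[0,0,0]],
  [[0,0,0],[0,0,0]],
  [[0,0,-0.3],[0,0,0]],
  [[0,0,-0.4],[0,0,0]],
  [[0,0,-0.2],[0,0,0]],
  [[0,0,0],[0,0,0]],
], hand=-1)

```text
t: 25.45
tcp_pos: [0.6047, 0.1729, 0.191]
tcp_rot: [0.707, 0.707, 0.002, 0.002]
wrist_force: [-0.1, 1.1, -0.5]
gripper_width: 0.0855
grasp_force: 0.0
```

Run:
```python
from h import *
st()
f=ctrl.grab_frame("wrist"); W=world(f)
blobs(f,W,"blue",.03,.12);blobs(f,W,"red",.014,.026)
f=ctrl.grab_frame("top"); W=world(f)
blobs(f,W,"red",.014,.026);blobs(f,W,"yellow",.06,.075);find("top",["red1_c","cap_bar"],W)
```

```text
t 25.45 tcp [0.6047 0.1729 0.191 ] rot [[-0.0, 1.0, 0.006], [1.0, 0.0, 0.001], [0.001, 0.006, -1.0]] q [ 0.22  0.52  1.35 -0.    1.27  0.22] F [-0.1  1.1 -0.5] w 0.0855 g 0.0
blue px [283. 161.] 337 circ [607.3 197.1] r 22.5 mean [608.1 203.3  64.9]
blue px [276. 206.] 3642 circ [604.1 173.6] r 31.7 mean [603.2 175.2  85. ]
red px [ 9. 83.] 1128 circ [387.7 256.1] r 26.1 mean [395.1 255.1  19. ]
red1_c 0.67 [134. 303.] 170 med [0.2752 0.3575 0.0199] mid [0.2804 0.3539 0.0211] ext [0.056 0.033 0.009]
cap_bar 0.94 [270. 248.] 368 med [0.4226 0.0089 0.0691] mid [0.4237 0.0085 0.0696] ext [0.052 0.019 0.009]
```

Emit:
step_arm([
  [[0.12,-0.335,0],[0,0,0]],
  [[0.12,-0.335,0],[0,0,0]],
  [[0.12,-0.335,0],[0,0,0]],
  [[0.12,-0.335,0],[0,0,0]],
  [[0.12,-0.335,0],[0,0,0]],
  [[0.12,-0.335,0],[0,0,0]],
  [[0.12,-0.335,0],[0,0,0]],
  [[0,0,0.4],[0,0,0]],
  [[0,0,0.4],[0,0,0]],
  [[0,0,0.4],[0,0,0]],
  [[0,0,0.25],[0,0,0]],
  [[0,0,0],[0,0,0]],
])

```text
t: 26.85
tcp_pos: [0.3671, 0.2555, 0.039]
tcp_rot: [0.707, 0.707, -0.003, -0.001]
wrist_force: [-0.8, 0.5, 0.6]
gripper_width: 0.0856
grasp_force: 0.0
```

Run:
```python
from h import *
st()
f=ctrl.grab_frame("wrist"); W=world(f)
blobs(f,W,"red",.014,.026)
```

```text
t 26.85 tcp [0.3671 0.2555 0.039 ] rot [[-0.0, 1.0, -0.006], [1.0, 0.0, -0.004], [-0.004, -0.006, -1.0]] q [ 0.53  0.39  1.97 -0.    0.79  0.53] F [-0.8  0.5  0.6] w 0.0856 g 0.0
red px [286. 255.] 9471 circ [370. 260.] r 32.0 mean [370.  262.1  19.7]
```

Emit:
step_arm([
  [[0.03,0.02,0.14],[0,0,0]],
  [[0,0,0],[0,0,0]],
  [[0,0,0],[0,0,0]],
  [[0,0,0],[0,0,0]],
])

```text
t: 27.3
tcp_pos: [0.3714, 0.2598, 0.0294]
tcp_rot: [0.707, 0.707, 0.001, 0.0]
wrist_force: [-0.3, 0.8, 0.7]
gripper_width: 0.0857
grasp_force: 0.0
```

Emit:
step_arm([
  [[0,0,0],[0,0,0]],
  [[0,0,0],[0,0,0]],
  [[0,0,0],[0,0,0]],
  [[0,0,0],[0,0,0]],
  [[0,0,0],[0,0,0]],
], hand=1)

```text
t: 27.8
tcp_pos: [0.3713, 0.2598, 0.0295]
tcp_rot: [0.707, 0.707, 0.0, 0.0]
wrist_force: [-4.9, -4.4, 16.7]
gripper_width: 0.06
grasp_force: 49.9
```

Emit:
step_arm([
  [[0,0,-0.2],[0,0,0]],
  [[0,0,-0.4],[0,0,0]],
  [[0,0,-0.4],[0,0,0]],
  [[0,0,-0.4],[0,0,0]],
  [[0,0,-0.3],[0,0,0]],
  [[0,0,0],[0,0,0]],
  [[0,0,0],[0,0,0]],
])

```text
t: 28.5
tcp_pos: [0.371, 0.2596, 0.1985]
tcp_rot: [0.707, 0.707, 0.0, 0.0]
wrist_force: [-1.0, -0.0, -1.2]
gripper_width: 0.0594
grasp_force: 54.0
```

Emit:
step_arm([
  [[-0.4,0.21,0],[0,0,0]],
  [[-0.4,0.21,0],[0,0,0]],
  [[-0.4,0.21,0],[0,0,0]],
  [[-0.4,0.21,0],[0,0,0]],
  [[-0.4,0.21,0],[0,0,0]],
  [[-0.4,0.21,0],[0,0,0]],
  [[-0.4,0.21,0],[0,0,0]],
  [[-0.4,0.21,0],[0,0,0]],
  [[-0.4,0.21,0],[0,0,0]],
  [[-0.4,0.21,0],[0,0,0]],
  [[-0.4,0.21,0],[0,0,0]],
  [[-0.4,0.2,0],[0,0,0]],
])

```text
t: 29.7
tcp_pos: [0.6223, -0.2218, 0.1961]
tcp_rot: [0.707, 0.707, -0.001, -0.001]
wrist_force: [0.0, 1.0, 0.6]
gripper_width: 0.0595
grasp_force: 54.0
```

Emit:
step_arm([
  [[0,0,0],[0,0,0]],
  [[0,0,0],[0,0,0]],
  [[0,0,0],[0,0,0]],
])

```text
t: 30.0
tcp_pos: [0.6218, -0.2193, 0.1972]
tcp_rot: [0.707, 0.707, -0.0, -0.001]
wrist_force: [0.0, 0.9, -0.4]
gripper_width: 0.0594
grasp_force: 54.1
```

Run:
```python
from h import *
st()
f=ctrl.grab_frame("wrist"); W=world(f)
z=ctrl.get_state()["tcp_pos"][2]
blobs(f,W,"red",z-.018,z+.01,600);blobs(f,W,"red",.058,.07)
lvl(W,.112,.130,40);lvl(W,.022,.028)
```

```text
t 30.0 tcp [ 0.6218 -0.2193  0.1972] rot [[-0.001, 1.0, -0.002], [1.0, 0.001, 0.001], [0.001, -0.002, -1.0]] q [-0.39  0.59  1.23  0.    1.33 -0.4 ] F [ 0.   0.9 -0.4] w 0.0594 g 54.07411423511803
red px [279. 274.] 11758 circ [ 622.1 -218.5] r 32.7 mean [ 622.  -216.6  188. ]
red px [283. 164.] 2672 circ [ 623.7 -202.3] r 31.9 mean [ 624.2 -192.6   64.9]
lvl 0.112 [279. 189.] 595 [ 621.9 -199.8] 10.7 [ 621.8 -196.8]
lvl 0.022 [279. 142.] 10522 [ 621.8 -201.9] 81.7 [ 622.2 -202.4]
lvl 0.022 [283. 245.] 175 [ 625.2 -272. ] 13.1 [ 624.7 -276.5]
lvl 0.022 [105. 310.] 415 [ 450.4 -345. ] 15.4 [ 451.8 -345. ]
```

Emit:
step_arm([
  [[0.165,0,0],[0,0,0]],
  [[0,0,0],[0,0,0]],
  [[0,0,0],[0,0,0]],
  [[0,0,0],[0,0,0]],
])

```text
t: 30.45
tcp_pos: [0.6223, -0.2034, 0.1986]
tcp_rot: [0.707, 0.707, 0.0, 0.0]
wrist_force: [0.0, -0.2, -0.5]
gripper_width: 0.0595
grasp_force: 54.1
```

Emit:
step_arm([
  [[0,0,0.2],[0,0,0]],
  [[0,0,0.2],[0,0,0]],
  [[0,0,0.2],[0,0,0]],
  [[0,0,0.2],[0,0,0]],
  [[0,0,0.17],[0,0,0]],
  [[0,0,0],[0,0,0]],
  [[0,0,0],[0,0,0]],
])

```text
t: 31.15
tcp_pos: [0.6224, -0.2039, 0.1019]
tcp_rot: [0.707, 0.707, 0.0, 0.0]
wrist_force: [0.1, 0.1, -0.1]
gripper_width: 0.0595
grasp_force: 54.1
```

Emit:
step_arm([
  [[0,0,0],[0,0,0]],
  [[0,0,0],[0,0,0]],
  [[0,0,0],[0,0,0]],
  [[0,0,0],[0,0,0]],
  [[0,0,-0.3],[0,0,0]],
  [[0,0,-0.4],[0,0,0]],
  [[0,0,-0.4],[0,0,0]],
  [[0,0,0],[0,0,0]],
], hand=-1)

```text
t: 31.95
tcp_pos: [0.6238, -0.2043, 0.218]
tcp_rot: [0.707, 0.707, 0.002, 0.004]
wrist_force: [-0.6, 0.3, 0.2]
gripper_width: 0.0853
grasp_force: 0.0
```

Run:
```python
from h import *
st()
f=ctrl.grab_frame("wrist"); W=world(f)
blobs(f,W,"red",.03,.12)
lvl(W,.112,.130,40)
f=ctrl.grab_frame("top"); W=world(f)
find("top",["cap_bar"],W)
```

```text
t 31.95 tcp [ 0.6238 -0.2043  0.218 ] rot [[-0.0, 1.0, 0.009], [1.0, 0.0, -0.004], [-0.004, 0.009, -1.0]] q [-0.37  0.56  1.23 -0.    1.35 -0.37] F [-0.6  0.3  0.2] w 0.0853 g 0.0
red px [277. 187.] 4088 circ [ 623.5 -203. ] r 33.1 mean [ 623.3 -197.2   79.4]
lvl 0.112 [275. 209.] 933 [ 622.  -202.5] 11.3 [ 621.9 -202.1]
cap_bar 0.75 [424. 253.] 207 med [ 0.4309 -0.3787  0.0252] mid [ 0.4312 -0.3828  0.0265] ext [0.045 0.063 0.008]
cap_bar 0.52 [276. 175.] 1028 med [0.6134 0.0112 0.0262] mid [0.6143 0.0108 0.028 ] ext [0.111 0.065 0.009]
```

Emit:
step_arm([
  [[0.34,-0.28,0],[0,0,0]],
  [[0.34,-0.28,0],[0,0,0]],
  [[0.34,-0.28,0],[0,0,0]],
  [[0.34,-0.28,0],[0,0,0]],
  [[0,0,0.4],[0,0,0]],
  [[0,0,0.4],[0,0,0]],
  [[0,0,0.4],[0,0,0]],
  [[0,0,0],[0,0,0]],
  [[0,0,0],[0,0,0]],
  [[0,0,0],[0,0,0]],
], hand=-0.2)

```text
t: 33.1
tcp_pos: [0.511, -0.068, 0.0931]
tcp_rot: [0.707, 0.707, 0.001, 0.001]
wrist_force: [0.2, -0.2, 0.3]
gripper_width: 0.0512
grasp_force: 0.0
```

Run:
```python
from h import *
st()
f=ctrl.grab_frame("wrist"); W=world(f)
blobs(f,W,"green",.06,.08);blobs(f,W,"green",.04,.052)
```

```text
t 33.1 tcp [ 0.511  -0.068   0.0931] rot [[-0.0, 1.0, 0.002], [1.0, 0.0, -0.0], [-0.0, 0.002, -1.0]] q [-0.2   0.41  1.77 -0.    0.96 -0.2 ] F [ 0.2 -0.2  0.3] w 0.0512 g 0.0
green px [277. 262.] 2741 circ [510.3 -68.1] r 13.8 mean [510.2 -66.5  69.3]
green px [277. 229.] 2627 circ [510.2 -67.9] r 22.6 mean [510.3 -59.3  46.1]
```

Emit:
step_arm([
  [[0,0,0.2],[0,0,0]],
  [[0,0,0],[0,0,0]],
  [[0,0,0],[0,0,0]],
])

```text
t: 33.45
tcp_pos: [0.5105, -0.0678, 0.0724]
tcp_rot: [0.707, 0.707, 0.0, 0.0]
wrist_force: [0.7, -0.1, -0.2]
gripper_width: 0.0512
grasp_force: 0.0
```

Emit:
step_arm([
  [[0,0,0],[0,0,0]],
  [[0,0,0],[0,0,0]],
  [[0,0,0],[0,0,0]],
  [[0,0,0],[0,0,0]],
  [[0,0,0],[0,0,0]],
  [[0,0,0],[0,0,0]],
], hand=1)

```text
t: 34.05
tcp_pos: [0.5107, -0.0679, 0.0726]
tcp_rot: [0.707, 0.707, 0.0, 0.001]
wrist_force: [-3.3, 0.2, 7.6]
gripper_width: 0.0257
grasp_force: 48.7
```

Emit:
step_arm([
  [[0,0,-0.2],[0,0,0]],
  [[0,0,-0.4],[0,0,0]],
  [[0,0,-0.4],[0,0,0]],
  [[0,0,-0.4],[0,0,0]],
  [[0,0,0],[0,0,0]],
])

```text
t: 34.55
tcp_pos: [0.5119, -0.0681, 0.2172]
tcp_rot: [0.707, 0.707, 0.003, 0.004]
wrist_force: [1.1, 0.8, -0.4]
gripper_width: 0.0261
grasp_force: 49.4
```

Emit:
step_arm([
  [[0.37,0.155,0],[0,0,0]],
  [[0.37,0.155,0],[0,0,0]],
  [[0.37,0.155,0],[0,0,0]],
  [[0.37,0.155,0],[0,0,0]],
  [[0.37,0.155,0],[0,0,0]],
  [[0.37,0.155,0],[0,0,0]],
  [[0,0,0],[0,0,0]],
  [[0,0,0],[0,0,0]],
  [[0,0,0],[0,0,0]],
])

```text
t: 35.45
tcp_pos: [0.6029, 0.1535, 0.2112]
tcp_rot: [0.707, 0.707, -0.0, -0.0]
wrist_force: [0.3, -0.6, -1.0]
gripper_width: 0.0261
grasp_force: 49.5
```

Run:
```python
from h import *
st()
f=ctrl.grab_frame("wrist"); W=world(f)
z=ctrl.get_state()["tcp_pos"][2]
blobs(f,W,"green",z-.01,z+.015);blobs(f,W,"green",z-.034,z-.018);blobs(f,W,"green",z-.08,z-.03)
lvl(W,.088,.097,40);lvl(W,.022,.028,2000);blobs(f,W,"blue",.08,.09)
```

```text
t 35.45 tcp [0.6029 0.1535 0.2112] rot [[0.0, 1.0, -0.0], [1.0, -0.0, -0.0], [-0.0, -0.0, -1.0]] q [ 0.19  0.49  1.34 -0.    1.31  0.19] F [ 0.3 -0.6 -1. ] w 0.0261 g 49.4652396440506
green px [279. 285.] 3334 circ [602.5 153. ] r 14.2 mean [603.  154.8 208.3]
green px [278. 236.] 2671 circ [602.3 157.7] r 21.9 mean [602.6 166.9 184.7]
green px [277. 210.] 1590 circ [601.7 164.8] r 19.3 mean [601.9 172.8 163.5]
lvl 0.088 [280. 171.] 1148 [604.2 176.6] 14.4 [603.9 176.4]
lvl 0.022 [281. 137.] 10703 [604. 177.] 82.0 [603.8 176.6]
lvl 0.022 [452. 251.] 3416 [771.4  79.9] 103.5 [771.7  83.6]
blue px [280. 163.] 2584 circ [603.5 173.9] r 31.1 mean [603.6 182.1  85. ]
```

Emit:
step_arm([
  [[0.235,0.015,0],[0,0,0]],
  [[0,0,0],[0,0,0]],
  [[0,0,0],[0,0,0]],
  [[0,0,0],[0,0,0]],
])

```text
t: 35.9
tcp_pos: [0.6046, 0.1768, 0.2115]
tcp_rot: [0.707, 0.707, -0.0, 0.0]
wrist_force: [-0.0, 0.2, -0.6]
gripper_width: 0.0254
grasp_force: 49.5
```

Run:
```python
from h import *
st()
f=ctrl.grab_frame("wrist"); W=world(f); save(f,"w5.png")
```

```text
t 35.9 tcp [0.6046 0.1768 0.2115] rot [[0.0, 1.0, 0.0], [1.0, -0.0, -0.0], [-0.0, 0.0, -1.0]] q [ 0.23  0.51  1.32 -0.    1.32  0.23] F [-0.   0.2 -0.6] w 0.0254 g 49.46445822715759
```

View pics/w5.png

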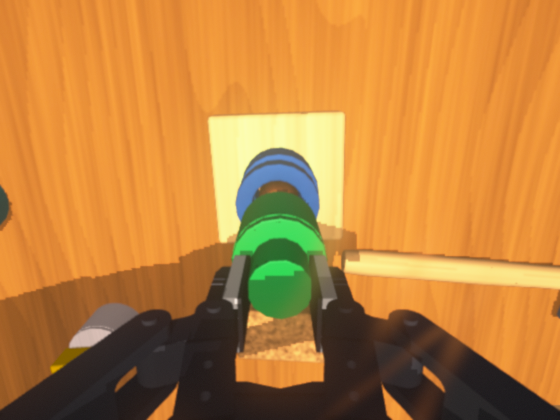

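The cover (279,250) is held upright over the blue stack (277,185). Lowering now.

Emit:
step_arm([
  [[0,0,0.15],[0,0,0]],
  [[0,0,0.15],[0,0,0]],
  [[0,0,0.1],[0,0,0]],
  [[0,0,0.1],[0,0,0]],
  [[0,0,0],[0,0,0]],
  [[0,0,0],[0,0,0]],
])

```text
t: 36.55
tcp_pos: [0.6047, 0.1778, 0.1613]
tcp_rot: [0.707, 0.707, -0.0, -0.0]
wrist_force: [0.0, -0.0, -0.6]
gripper_width: 0.0262
grasp_force: 49.5
```

Emit:
step_arm([
  [[0,0,0.025],[0,0,0]],
  [[0,0,0],[0,0,0]],
])

```text
t: 36.75
tcp_pos: [0.6046, 0.1778, 0.159]
tcp_rot: [0.707, 0.707, 0.0, 0.0]
wrist_force: [-0.3, -0.1, -0.1]
gripper_width: 0.0261
grasp_force: 49.5
```

Emit:
step_arm([
  [[0,0,0],[0,0,0]],
  [[0,0,0],[0,0,0]],
  [[0,0,0],[0,0,0]],
  [[0,0,0],[0,0,0]],
  [[0,0,0],[0,0,0]],
], hand=-0.2)

```text
t: 37.25
tcp_pos: [0.6046, 0.1778, 0.1589]
tcp_rot: [0.707, 0.707, 0.0, 0.0]
wrist_force: [0.2, -0.0, 0.5]
gripper_width: 0.0512
grasp_force: 0.0
```

Emit:
step_arm([
  [[0,0,-0.2],[0,0,0]],
  [[0,0,-0.3],[0,0,0]],
  [[0,0,-0.2],[0,0,0]],
  [[0,0,0],[0,0,0]],
  [[0,0,0],[0,0,0]],
])

```text
t: 37.75
tcp_pos: [0.6045, 0.1777, 0.2286]
tcp_rot: [0.707, 0.707, 0.0, 0.0]
wrist_force: [0.6, -1.2, -0.8]
gripper_width: 0.0512
grasp_force: 0.0
```

Run:
```python
from h import *
st()
f=ctrl.grab_frame("wrist"); W=world(f)
blobs(f,W,"green",.15,.165);blobs(f,W,"green",.122,.136)
blobs(f,W,"blue",.08,.09);blobs(f,W,"yellow",.055,.075)
f=ctrl.grab_frame("top"); W=world(f)
find("top",["cap_bar"],W)
```

```text
t 37.75 tcp [0.6045 0.1777 0.2286] rot [[-0.0, 1.0, 0.0], [1.0, 0.0, 0.0], [0.0, 0.0, -1.0]] q [0.23 0.49 1.3  0.   1.35 0.23] F [ 0.6 -1.2 -0.8] w 0.0512 g 0.0
green px [279. 226.] 1554 circ [604.3 177.2] r 13.9 mean [604.2 178.  155. ]
green px [278. 201.] 1752 circ [604.2 177.4] r 22.7 mean [604.1 186.  130.7]
blue px [275. 180.] 793 circ [603.  175.4] r 30.9 mean [601.1 189.4  85. ]
cap_bar 0.54 [363. 166.] 393 med [ 0.623  -0.2021  0.0854] mid [ 0.6218 -0.2017  0.1043] ext [0.06  0.062 0.044]
```

Emit:
step_arm([
  [[-0.283,-0.3,0],[0,0,0]],
  [[-0.283,-0.3,0],[0,0,0]],
  [[-0.283,-0.3,0],[0,0,0]],
  [[-0.283,-0.3,0],[0,0,0]],
  [[-0.283,-0.3,0],[0,0,0]],
  [[-0.283,-0.3,0],[0,0,0]],
  [[0,0,0],[0,0,0.0909]],
  [[0,0,0],[0,0,0.0909]],
  [[0,0,0],[0,0,0.0909]],
  [[0,0,0],[0,0,0.0909]],
  [[0,0,0],[0,0,0.0909]],
  [[0,0,0],[0,0,0.0909]],
], hand=-0.2)

```text
t: 39.1
tcp_pos: [0.4244, 0.0079, 0.2282]
tcp_rot: [0.938, 0.347, -0.001, -0.0]
wrist_force: [-0.0, 0.5, -0.1]
gripper_width: 0.0513
grasp_force: 0.0
```

Emit:
step_arm([
  [[0,0,0],[0,0,0.0909]],
  [[0,0,0],[0,0,0.0909]],
  [[0,0,0],[0,0,0.0909]],
  [[0,0,0],[0,0,0.0909]],
  [[0,0,0],[0,0,0.091]],
  [[0,0,0.3],[0,0,0]],
  [[0,0,0.3],[0,0,0]],
  [[0,0,0],[0,0,0]],
  [[0,0,0],[0,0,0]],
])

```text
t: 40.0
tcp_pos: [0.4247, 0.0079, 0.1692]
tcp_rot: [1.0, 0.0, -0.001, -0.0]
wrist_force: [0.5, -0.3, -0.3]
gripper_width: 0.0511
grasp_force: 0.0
```

```bash
cat >> h.py <<'E'
def bar(f,W,zlo,zhi):
    hsv=cv2.cvtColor(f["img"],cv2.COLOR_RGB2HSV)
    m=(hsv[...,0]>=20)&(hsv[...,0]<=35)&(hsv[...,1]>120)&(W[...,2]>zlo)&(W[...,2]<zhi)
    m=cv2.morphologyEx(m.astype(np.uint8),cv2.MORPH_OPEN,np.ones((3,3),np.uint8))
    k,L,S,C=cv2.connectedComponentsWithStats(m)
    for i in range(1,k):
        if S[i,4]>100:
            q=W[L==i]; q=q[~np.isnan(q[:,0])]; b=cv2.boxPoints(cv2.minAreaRect(q[:,:2].astype(np.float32)*1000))
            print("bar",np.round(C[i]),S[i,4],"z",round(np.median(q[:,2]),4),"c",np.round(b.mean(0),1),"edges",np.round(b[1]-b[0],1),np.round(b[2]-b[1],1))
E
python3 - <<'E'
from h import *
st()
f=ctrl.grab_frame("wrist"); W=world(f); save(f,"w6.png")
bar(f,W,.06,.078); lvl(W,.039,.047)
E
```

```text
t 40.0 tcp [0.4247 0.0079 0.1692] rot [[1.0, 0.0, -0.001], [0.0, -1.0, 0.0], [-0.001, -0.0, -1.0]] q [-0.07  0.11  1.95 -0.    1.08  1.5 ] F [ 0.5 -0.3 -0.3] w 0.0511 g 0.0
bar [281. 210.] 2408 z 0.069 c [424.9   6.2] edges [  1.2 -19.8] [60.   3.5]
lvl 0.039 [305. 199.] 1203 [425.8  -4.8] 26.1 [426.4 -13.2]
lvl 0.039 [256. 202.] 1114 [424.7  18.4] 25.6 [424.2  26.3]
```

View pics/w6.png

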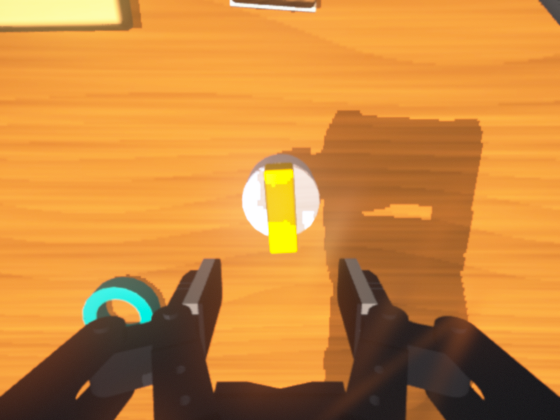

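The bar is centred at (281,210) and turned about 3° from X. Grip it.

Emit:
step_arm([
  [[0,0.014,0],[0,0,-0.037]],
  [[0,0,0.3],[0,0,0]],
  [[0,0,0.3],[0,0,0]],
  [[0,0,0.3],[0,0,0]],
  [[0,0,0.09],[0,0,0]],
  [[0,0,0],[0,0,0]],
  [[0,0,0],[0,0,0]],
])

```text
t: 40.75
tcp_pos: [0.4256, 0.0064, 0.0714]
tcp_rot: [1.0, 0.029, 0.001, 0.0]
wrist_force: [0.1, -0.4, 0.3]
gripper_width: 0.0511
grasp_force: 0.0
```

Emit:
step_arm([
  [[0,0,0],[0,0,0]],
  [[0,0,0],[0,0,0]],
  [[0,0,0],[0,0,0]],
  [[0,0,0],[0,0,0]],
  [[0,0,0],[0,0,0]],
  [[0,0,0],[0,0,0]],
  [[0,0,0],[0,0,0]],
], hand=1, newtons=80)

```text
t: 41.45
tcp_pos: [0.4253, 0.0066, 0.071]
tcp_rot: [1.0, 0.029, 0.001, 0.0]
wrist_force: [-2.4, 2.4, 10.6]
gripper_width: 0.0181
grasp_force: 78.6
```

Emit:
step_arm([
  [[0,0,-0.2],[0,0,0]],
  [[0,0,-0.4],[0,0,0]],
  [[0,0,-0.4],[0,0,0]],
  [[0,0,-0.4],[0,0,0]],
  [[0,0,0],[0,0,0]],
])

```text
t: 41.95
tcp_pos: [0.4263, 0.0064, 0.2148]
tcp_rot: [1.0, 0.029, 0.004, 0.0]
wrist_force: [0.2, -0.1, -2.1]
gripper_width: 0.0182
grasp_force: 79.5
```

Emit:
step_arm([
  [[0.27,0.363,-0.05],[0,0,0]],
  [[0.27,0.363,-0.05],[0,0,0]],
  [[0.27,0.363,-0.05],[0,0,0]],
  [[0.27,0.363,0],[0,0,0]],
  [[0.27,0.363,0],[0,0,0]],
  [[0.27,0.363,0],[0,0,0]],
  [[0,0,0],[0,0,0]],
  [[0,0,0],[0,0,0]],
  [[0,0,0],[0,0,0]],
])

```text
t: 42.85
tcp_pos: [0.5986, -0.2007, 0.2243]
tcp_rot: [1.0, 0.029, -0.0, -0.0]
wrist_force: [0.2, 0.1, -2.1]
gripper_width: 0.0177
grasp_force: 79.6
```

```bash
cat > look.py <<'E'
from h import *
import sys
st()
f=ctrl.grab_frame("wrist"); W=world(f); save(f,sys.argv[1])
z=ctrl.get_state()["tcp_pos"][2]
bar(f,W,z-.012,z+.008); lvl(W,z-.033,z-.024,100)
lvl(W,.112,.130,40);lvl(W,.022,.028,2000);blobs(f,W,"red",.08,.09)
E
python3 look.py w7.png
```

```text
t 42.85 tcp [ 0.5986 -0.2007  0.2243] rot [[0.998, 0.059, -0.001], [0.059, -0.998, 0.0], [-0.001, -0.001, -1.0]] q [-0.38  0.5   1.3   0.    1.34  1.13] F [ 0.2  0.1 -2.1] w 0.0177 g 79.63021159172058
bar [279. 282.] 6208 z 0.2222 c [ 598.8 -201.3] edges [  1.2 -19.7] [59.8  3.6]
lvl 0.19183870782104012 [239. 241.] 1434 [ 608.4 -181.7] 19.0 [ 608.4 -181.4]
lvl 0.19183870782104012 [320. 241.] 1369 [ 610.  -219.5] 17.8 [ 610.2 -220.3]
lvl 0.112 [283. 174.] 655 [ 622.1 -202.5] 11.1 [ 625.6 -202.5]
lvl 0.112 [541. 218.] 2024 [ 603.2 -391.6] 24.6 [ 601.2 -382.2]
lvl 0.022 [281. 131.] 8842 [ 622.  -202.4] 81.7 [ 622.2 -202.6]
lvl 0.022 [ 49. 142.] 8310 [616.9   8.6] 61.1 [616.6   8.3]
red px [286. 154.] 2646 circ [ 623.7 -204.5] r 31.8 mean [ 632.4 -204.7   84.8]
```

View pics/w7.png

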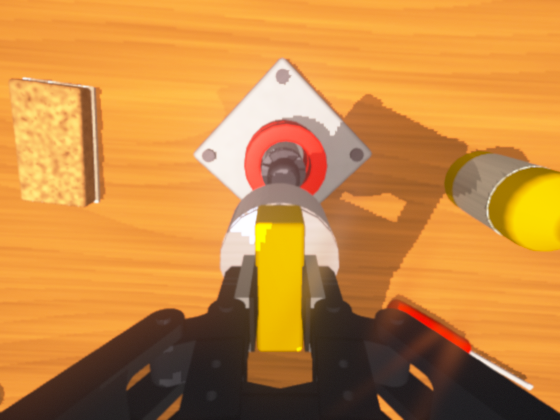

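Emit:
step_arm([
  [[0.232,0.025,0],[0,0,0]],
  [[0,0,0],[0,0,0]],
  [[0,0,0],[0,0,0]],
  [[0,0,0],[0,0,0]],
])

```text
t: 43.3
tcp_pos: [0.6219, -0.2021, 0.2251]
tcp_rot: [1.0, 0.029, 0.0, 0.0]
wrist_force: [0.4, 0.2, -2.2]
gripper_width: 0.0182
grasp_force: 79.6
```

```bash
python3 look.py w8.png
```

```text
t 43.3 tcp [ 0.6219 -0.2021  0.2251] rot [[0.998, 0.059, 0.0], [0.059, -0.998, -0.0], [0.0, 0.0, -1.0]] q [-0.37  0.55  1.22 -0.    1.37  1.14] F [ 0.4  0.2 -2.2] w 0.0182 g 79.64328289031982
bar [279. 283.] 6221 z 0.223 c [ 621.9 -202.6] edges [  1.2 -19.7] [60.3  3.7]
lvl 0.19217765784771385 [239. 241.] 1439 [ 631.9 -183.4] 18.8 [ 631.9 -182.5]
lvl 0.19217765784771385 [320. 241.] 1401 [ 633.7 -221. ] 17.9 [ 633.8 -221.7]
lvl 0.112 [533. 245.] 2229 [ 603.4 -393.9] 25.4 [ 603.2 -384.6]
lvl 0.022 [279. 154.] 8108 [ 624.  -202.3] 81.7 [ 622.5 -202.4]
lvl 0.022 [ 52. 167.] 7721 [616.8   8.7] 61.0 [617.1   8.1]
red px [283. 174.] 1663 circ [ 626.  -204.7] r 31.5 mean [ 640.4 -204.4   84.9]
```

Aligned within 0.3 mm. Lower gently.

Emit:
step_arm([
  [[0,0,0.1],[0,0,0]],
  [[0,0,0.1],[0,0,0]],
  [[0,0,0.1],[0,0,0]],
  [[0,0,0.08],[0,0,0]],
  [[0,0,0.06],[0,0,0]],
  [[0,0,0],[0,0,0]],
  [[0,0,0],[0,0,0]],
])

```text
t: 44.05
tcp_pos: [0.6225, -0.2026, 0.181]
tcp_rot: [1.0, 0.029, 0.0, 0.0]
wrist_force: [0.3, -0.2, -1.0]
gripper_width: 0.0179
grasp_force: 79.6
```

Emit:
step_arm([
  [[0,0,0.06],[0,0,0]],
  [[0,0,0],[0,0,0]],
  [[0,0,0],[0,0,0]],
])

```text
t: 44.35
tcp_pos: [0.6224, -0.2026, 0.1748]
tcp_rot: [1.0, 0.029, -0.0, -0.0]
wrist_force: [-0.7, -0.3, -2.2]
gripper_width: 0.0177
grasp_force: 79.6
```

Emit:
step_arm([
  [[0,0,0.02],[0,0,0]],
  [[0,0,0],[0,0,0]],
  [[0,0,0],[0,0,0]],
])

```text
t: 44.65
tcp_pos: [0.6224, -0.2026, 0.173]
tcp_rot: [1.0, 0.029, 0.0, 0.0]
wrist_force: [-0.6, 0.3, -2.4]
gripper_width: 0.0179
grasp_force: 79.8
```

Emit:
step_arm([
  [[0,0,0.02],[0,0,0]],
  [[0,0,0],[0,0,0]],
  [[0,0,0],[0,0,0]],
])

```text
t: 44.95
tcp_pos: [0.6228, -0.2027, 0.1724]
tcp_rot: [1.0, 0.029, 0.001, 0.0]
wrist_force: [-2.1, 0.9, 8.0]
gripper_width: 0.0183
grasp_force: 81.1
```

Emit:
step_arm([
  [[0,0,0.02],[0,0,0]],
  [[0,0,0],[0,0,0]],
  [[0,0,0],[0,0,0]],
])

```text
t: 45.25
tcp_pos: [0.6231, -0.2028, 0.1722]
tcp_rot: [1.0, 0.029, 0.002, 0.001]
wrist_force: [-5.2, 3.2, 19.9]
gripper_width: 0.0176
grasp_force: 82.6
```

Emit:
step_arm([
  [[0,0,0],[0,0,-0.08]],
  [[0,0,0],[0,0,-0.08]],
  [[0,0,0],[0,0,-0.08]],
  [[0,0,0],[0,0,0]],
])

```text
t: 45.65
tcp_pos: [0.623, -0.2026, 0.17]
tcp_rot: [0.976, 0.218, 0.001, 0.001]
wrist_force: [2.8, -0.4, 2.2]
gripper_width: 0.0183
grasp_force: 80.4
```

Run:
```python
from h import *
st(); print(ctrl.get_state()["moment"])
f=ctrl.grab_frame("wrist"); W=world(f)
bar(f,W,.15,.19)
```

```text
t 45.65 tcp [ 0.623  -0.2026  0.17  ] rot [[0.905, 0.425, 0.002], [0.425, -0.905, -0.001], [0.002, 0.002, -1.0]] q [-0.37  0.6   1.28  0.    1.26  0.76] F [ 2.8 -0.4  2.2] w 0.0183 g 80.3886616230011
[-0.06891017 -0.49458495  0.50825267]
bar [280. 280.] 6770 z 0.1679 c [ 623.2 -202.9] edges [  9.  -19.5] [54.6 25.2]
```

Emit:
step_arm([
  [[0,0,0.03],[0,0,0]],
  [[0,0,0],[0,0,-0.08]],
  [[0,0,0],[0,0,-0.08]],
  [[0,0,0],[0,0,-0.08]],
  [[0,0,0],[0,0,0]],
])

```text
t: 46.2
tcp_pos: [0.6221, -0.2023, 0.165]
tcp_rot: [0.919, 0.395, -0.0, -0.001]
wrist_force: [0.1, 1.9, -2.5]
gripper_width: 0.018
grasp_force: 79.7
```

Emit:
step_arm([
  [[0,0,0.02],[0,0,0]],
  [[0,0,0],[0,0,-0.08]],
  [[0,0,0],[0,0,-0.08]],
  [[0,0,0],[0,0,0]],
])

```text
t: 46.6
tcp_pos: [0.6231, -0.2027, 0.1651]
tcp_rot: [0.863, 0.505, 0.001, 0.001]
wrist_force: [0.0, 2.1, 8.0]
gripper_width: 0.0178
grasp_force: 121.8
```

Run:
```python
from h import *
st(); print(ctrl.get_state()["moment"])
f=ctrl.grab_frame("wrist"); W=world(f)
bar(f,W,.15,.19)
```

```text
t 46.6 tcp [ 0.6231 -0.2027  0.1651] rot [[0.489, 0.872, 0.003], [0.872, -0.489, 0.0], [0.002, 0.003, -1.0]] q [-0.37  0.6   1.28  0.    1.25  0.14] F [0.  2.1 8. ] w 0.0178 g 121.78718464449048
[ 0.6604636  -0.60426525 -2.2006069 ]
bar [282. 281.] 6422 z 0.1628 c [ 622.5 -204.7] edges [ 16.8 -13.6] [37.9 46.9]
bar [324. 273.] 125 z 0.1608 c [ 642.4 -205.3] edges [ 2.8 -5.9] [2.5 1.2]
```

Dropped at the thread start, with cap_c about 2.3 mm above the top and a back-stop torque of −2.2 Nm. Now screwing clockwise and following it down.

Emit:
step_arm([
  [[0,0,0],[0,0,0.06]],
  [[0,0,0],[0,0,0.05]],
  [[0,0,0],[0,0,0]],
  [[0,0,0.003],[0,0,0.08]],
  [[0,0,0.004],[0,0,0.08]],
  [[0,0,0.004],[0,0,0.08]],
  [[0,0,0.004],[0,0,0.08]],
  [[0,0,0.004],[0,0,0.08]],
  [[0,0,0],[0,0,0]],
])

```text
t: 47.55
tcp_pos: [0.6226, -0.2029, 0.1639]
tcp_rot: [0.992, 0.126, 0.001, 0.001]
wrist_force: [-4.2, 3.1, 16.3]
gripper_width: 0.018
grasp_force: 82.2
```

```bash
cat > c.py <<'E'
from h import *
st(); print(np.round(ctrl.get_state()["moment"],2))
f=ctrl.grab_frame("wrist"); W=world(f)
bar(f,W,.14,.19)
E
python3 c.py
```

```text
t 47.55 tcp [ 0.6226 -0.2029  0.1639] rot [[0.968, 0.25, 0.002], [0.25, -0.968, -0.001], [0.001, 0.001, -1.0]] q [-0.37  0.6   1.28 -0.    1.25  0.95] F [-4.2  3.1 16.3] w 0.018 g 82.19642400741577
[ 0.67  1.08 -0.26]
bar [280. 280.] 6561 z 0.1619 c [ 622.5 -203.3] edges [  5.  -19.8] [58.5 14.7]
```

Emit:
step_arm([
  [[0,0,0.004],[0,0,0.08]],
  [[0,0,0.004],[0,0,0.08]],
  [[0,0,0.004],[0,0,0.08]],
  [[0,0,0.004],[0,0,0.08]],
  [[0,0,0],[0,0,0]],
])

```text
t: 48.1
tcp_pos: [0.6227, -0.2031, 0.1619]
tcp_rot: [0.992, -0.125, 0.001, 0.001]
wrist_force: [-2.4, 0.7, 12.4]
gripper_width: 0.0176
grasp_force: 81.6
```

```bash
python3 c.py
```

```text
t 48.1 tcp [ 0.6227 -0.2031  0.1619] rot [[0.969, -0.248, 0.002], [-0.248, -0.969, -0.001], [0.002, 0.001, -1.0]] q [-0.37  0.61  1.29 -0.    1.25  1.45] F [-2.4  0.7 12.4] w 0.0176 g 81.61090135574341
[ 0.14  0.62 -0.25]
bar [280. 280.] 6405 z 0.1598 c [ 622.8 -203.8] edges [ 58.  -15.4] [ 5.  18.8]
```

Emit:
step_arm([
  [[0,0,0.005],[0,0,0.08]],
  [[0,0,0.005],[0,0,0.08]],
  [[0,0,0.005],[0,0,0.08]],
  [[0,0,0.005],[0,0,0.06]],
  [[0,0,0],[0,0,0]],
])

```text
t: 48.65
tcp_pos: [0.6227, -0.2031, 0.16]
tcp_rot: [0.936, -0.352, 0.001, 0.0]
wrist_force: [-3.5, 1.1, 12.9]
gripper_width: 0.0179
grasp_force: 81.7
```

```bash
python3 c.py
```

```text
t 48.65 tcp [ 0.6227 -0.2031  0.16  ] rot [[0.752, -0.66, 0.002], [-0.66, -0.752, -0.001], [0.002, -0.0, -1.0]] q [-0.37  0.61  1.29 -0.    1.24  1.92] F [-3.5  1.1 12.9] w 0.0179 g 81.74072742462158
[ 0.03  0.86 -0.16]
bar [279. 280.] 6461 z 0.1579 c [ 622.8 -203.7] edges [ 44.9 -40.1] [13.  14.6]
```

Emit:
step_arm([
  [[0,0,0.004],[0,0,0.06]],
  [[0,0,0.004],[0,0,0.06]],
  [[0,0,0],[0,0,0]],
])

```text
t: 49.0
tcp_pos: [0.6224, -0.2031, 0.1593]
tcp_rot: [0.899, -0.439, 0.001, 0.0]
wrist_force: [-5.8, 1.7, 14.8]
gripper_width: 0.0179
grasp_force: 81.9
```

```bash
python3 c.py
```

```text
t 49.0 tcp [ 0.6224 -0.2031  0.1593] rot [[0.615, -0.788, 0.001], [-0.788, -0.615, -0.001], [0.002, 0.0, -1.0]] q [-0.37  0.61  1.29 -0.    1.24  2.11] F [-5.8  1.7 14.8] w 0.0179 g 81.92208766937256
[0.22 1.42 0.03]
bar [279. 280.] 6455 z 0.1572 c [ 622.5 -203.7] edges [ 36.4 -47.5] [15.5 11.9]
```

Emit:
step_arm([
  [[0,0,0],[0,0,0.06]],
  [[0,0,0],[0,0,0.06]],
  [[0,0,0],[0,0,0]],
])

```text
t: 49.35
tcp_pos: [0.6228, -0.2027, 0.1592]
tcp_rot: [0.854, -0.52, 0.001, 0.0]
wrist_force: [-1.5, 2.8, 11.9]
gripper_width: 0.0182
grasp_force: 94.5
```

```bash
python3 c.py
```

```text
t 49.35 tcp [ 0.6228 -0.2027  0.1592] rot [[0.458, -0.889, 0.002], [-0.889, -0.458, -0.001], [0.002, -0.001, -1.0]] q [-0.37  0.61  1.29 -0.    1.24  2.3 ] F [-1.5  2.8 11.9] w 0.0182 g 94.46391125449736
[0.28 0.43 1.33]
bar [280. 283.] 6565 z 0.1569 c [ 621.9 -202.6] edges [ 31.4 -51.5] [18.3 11.2]
```

Dead stop reached, with torque +1.3 Nm and cap_c about 3 mm below the top. Relax, release and rise.

Emit:
step_arm([
  [[0,0,-0.02],[0,0,-0.03]],
  [[0,0,0],[0,0,0]],
])

```text
t: 49.6
tcp_pos: [0.6225, -0.2027, 0.1594]
tcp_rot: [0.867, -0.498, 0.0, 0.0]
wrist_force: [1.2, -0.9, -0.4]
gripper_width: 0.0181
grasp_force: 87.1
```

Emit:
step_arm([
  [[0,0,0],[0,0,0]],
  [[0,0,0],[0,0,0]],
  [[0,0,0],[0,0,0]],
  [[0,0,0],[0,0,0]],
  [[0,0,0],[0,0,0]],
], hand=-0.2)

```text
t: 50.1
tcp_pos: [0.6224, -0.2027, 0.1596]
tcp_rot: [0.867, -0.498, 0.0, 0.0]
wrist_force: [-0.9, 0.2, -0.7]
gripper_width: 0.0512
grasp_force: 0.0
```

Emit:
step_arm([
  [[0,0,-0.2],[0,0,0]],
  [[0,0,-0.3],[0,0,0]],
  [[0,0,-0.4],[0,0,0]],
  [[-0.3,0,0],[0,0,0]],
  [[-0.3,0,0],[0,0,0]],
  [[0,0,0],[0,0,0]],
  [[0,0,0],[0,0,0]],
])

```text
t: 50.8
tcp_pos: [0.5921, -0.1506, 0.25]
tcp_rot: [0.868, -0.497, 0.0, -0.0]
wrist_force: [0.5, -0.3, 0.7]
gripper_width: 0.0513
grasp_force: 0.0
```

Run:
```python
from h import *
st()
f=ctrl.grab_frame("wrist"); W=world(f); save(f,"w9.png")
bar(f,W,.14,.17); lvl(W,.126,.137); blobs(f,W,"red",.06,.09)
f=ctrl.grab_frame("scene"); save(f,"s9.png",(140,100,460,330),2.2)
W=world(f); blobs(f,W,"green",.14,.165,30)
f=ctrl.grab_frame("top"); W=world(f); print("top");blobs(f,W,"green",.14,.17,20); bar(f,W,.14,.17)
```

```text
t 50.8 tcp [ 0.5921 -0.1506  0.25  ] rot [[0.506, -0.863, 0.001], [-0.863, -0.506, -0.0], [0.001, -0.0, -1.0]] q [-0.31  0.44  1.33 -0.    1.37  2.3 ] F [ 0.5 -0.3  0.7] w 0.0513 g 0.0
bar [280. 121.] 3103 z 0.1575 c [ 622.  -202.9] edges [ 36.5 -46.2] [14.9 11.7]
lvl 0.126 [307. 116.] 1536 [ 612.3 -210.5] 25.8 [ 606.4 -215.1]
lvl 0.126 [253. 124.] 1490 [ 631.9 -194.6] 25.4 [ 637.5 -190.2]
green px [351. 176.] 69 circ [607.3 176.9] r 15.9 mean [606.9 173.2 151.6]
top
green px [199. 170.] 119 circ [603.  179.2] r 14.0 mean [601.9 178.8 154.3]
```

View pics/w9.png

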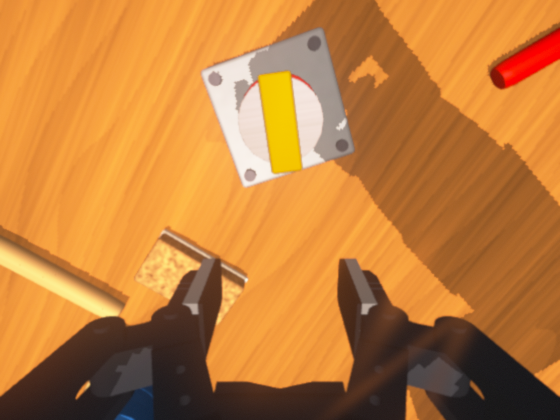

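View pics/s9.png

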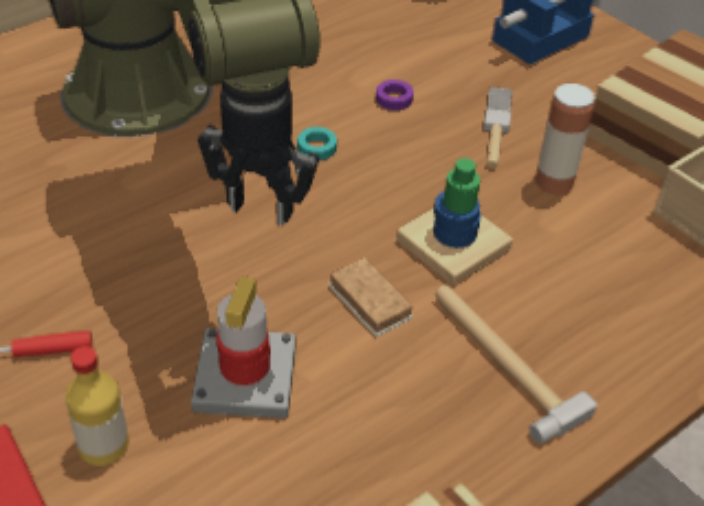

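All three red rings sit under the cap (bar at 280,121 in the wrist view). In the scene view the blue stack with the green cover stands at (457,205), and nothing is touched. Cap_c reads about 3.0 mm below the top, so it is home.

```bash
python3 -c "
from cell import ctrl
print(ctrl.close_job())"
```

```text
the job is handed in; nothing more can be done
None
```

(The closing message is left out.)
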